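# Hold a purse upright on its sprung stand for the catalogue photo

## Task

Take the display stand by its black grip, lift it, and tip the stand to bring the lolling post and purse upright and keep it so for a second where you picked it up; only then carry it, still upright, over the middle of the white card and hold it there, lifted about 80 mm clear and balanced upright, for six seconds for the photograph. Then set the stand down gently and flat on the middle of the card, let go, and let the post come to rest on its stop. Nothing may touch the post or purse, the post must not be whipped about, and the camera, glue jar and spare purse stay where they are.

Things in the scene. Friction and masses are not known exactly. Their poses are not given: they have to be found in the camera images.
- stand: Loose display stand, 0.55 kg without post. Aluminium plate 260 (x) x 140 (y) x 12 mm; origin at the centre of its underside, z up. It starts flat on the table, its +x within 0.35 rad of pointing away from the robot. Grip near the middle, yoke with the post at the +x end, dark steel counterweight (30 x 100 mm, top 34 mm above the underside) at x = -112 mm.
- grip (a point): Point inside the stand's black upright grip, fixed to the stand at x = -25 mm, y = 0, 60 mm above the underside. The grip is 50 (x) x 30 (y) mm and ends 88 mm above the underside: pinch it across its 30 mm, along the stand's y, from above. Stand and post together balance within about 20 mm of it.
- axle (a point): Middle of the post's axle on the stand, at x = +90 mm, y = 0, 60 mm above the underside. The axle runs along the stand's x axis, so its line passes through the grip point, and tilting the stand about that line does not shift the axle. Turned faster than about 1.5 rad/s the post bangs on its stops.
- post: Post with a hard-shell purse (160 wide, 36 thick, 95 mm high) clamped on top; origin on the axle, z along the post, top 241 mm from the axle. Turns only about the stand's x axis, between stops 0.3 rad either side of square to the plate; starts leaning on the stop on the stand's -y side (+0.3 rad about its x). 0.26 kg (true value 0.97 to 1.12 times), centre of mass 174 mm from the axle.
- purse (a point): Middle of the purse, 180 mm up the post. Mechanics: inertia of post and purse about the axle 0.0086 kg m2; axle spring 0.40 N m/rad, slack when post is square to plate; damping 0.019 N m s/rad, no dry friction. Gravity (0.44 N m/rad) beats the spring: on a level stand the post falls within 1 to 3 s; tilting the stand some 0.1 rad against the lean lifts it.
- card: White photo card 340 (x) x 220 (y) x 3 mm, fixed flat on the table; origin at the centre of its underside. The stand's plate belongs centred on it.
- camera: Black photo camera on a round foot 110 mm across, 167 mm high, bystander; origin under the foot.
- glue: Glue jar 52 mm across, 110 mm high, bystander; origin under it.
- spare: Second purse lying flat, 95 x 160 mm, 36 mm high, bystander; origin on the table under its middle.

How it is judged:
By the outcome, as a careful person would: the job done as asked, in the order asked, and still so for the second after the job is handed in, with the robot touching nothing.
It also fails if it takes over 72 s, if anything falls off the work surface, if the arm or the gripper's body presses on something with over 40 N, if the wrist force passes 120 N, or if a joint passes its speed limit or range.

## Robot

A 7-joint arm with a two-finger parallel gripper is mounted at the origin on the work surface. World frame = base frame: x ahead of the robot, y to its left, z up, the work surface at z = 0. Lengths are in m, angles in rad, forces in N, time in s.
With the tool pointing down it reaches from about 0.4 to 0.875 m from the base axis. Payload 4.4 kg.
Tool frame: the origin (TCP) lies between the finger pads; the fingertips stand 11 mm ahead of it and the grasp point (between the pads) lies 8 mm behind it (arm.tcp_to_tips is the z of the fingertips in the tool frame, in m); z points along the fingers, y is the line along which they close (so a half turn about z gives the same grasp; the last joint's range is limited). The gripper opens to 85 mm and grips with 20 to 120 N. Pads are 22 mm wide; open, the fingers measure 114 mm over their backs; the gripper's body (76 mm by 85 mm) begins 54 mm behind the grasp point. The pads swing forward as they close: fully open they stand 13 mm farther back than shut.
Start: joints at [1.161, 0.628, 0.038, 1.517, -0.027, 0.996, -0.02], TCP at [0.219, -0.612, 0.242] pointing down, gripper open.
Joint ranges: [-3.06, 3.06], [-0.37, 2.12], [-1.25, 1.32], [0.18, 2.47], [-1.1, 4.24], [0.23, 1.98], [-2.94, 2.94]. Speed limits (rad/s): [2.57, 2.57, 3.14, 3.14, 3.14, 3.14, 3.14].

## Interface

Orientations are given as a 3x3 rotation matrix whose columns are the frame's x, y, z axes.
In Python, from rig import arm gives the robot as it stands.
- The arm moves only by the tool drive_tool, never from a script. Its argument "motion" is a list that holds one entry, the list of rows, each a list of 7 numbers: the shift along the tool's x, y, z in cm, then the turn, a rotation vector about the tool's x, y, z in degrees, then the opening, from 0 (shut) to 1 (fully open). A call has exactly 5 rows; each row is the pose to reach, as a shift and turn from the pose commanded when the call began, along the tool's axes at that moment; what a row does not reach only later rows make up. A row lasts 1/10 s, in which the tool goes at most 50 mm and 8.59 degrees, less where a joint would pass 70% of its speed; a pose out of reach is approached as far as the arm can. A call with a gripper value outside its range is refused whole. The fingers move at their own pace and stop on an object; "force" is the grip in N (left out, the last holds). Time passes only in rows, so rows that repeat a pose let the fingers close, or fill a call up. It gives the time, the measured TCP pose, the force, the opening and the grip force at its end, in the units of the state.
- arm.get_state(): the state, without advancing time (a new reading comes with each control period).
- arm.get_image(name): name is "scene" or "top" or "wrist"; returns (picture, depth): 400x640x3 uint8, red, green, blue; 400x640 float32, m along the optical axis (not along the pixel's ray), 0 where there is no reading.
- arm.camera_model(name): a dict with "K" (3x3 intrinsics, pixels), "cam_to_world" (4x4, takes a point from camera to world coordinates). Camera axes: x right, y up, looking along -z (the intrinsics and any distortion apply to the point x, -y, -z); pixel columns grow to the right and rows downward; lengths in m; the calibration is good to about 2 mm. A picture is of the moment at which its call begins: read the wrist's pose just before it. camera_model takes no time and is no camera call; for the wrist camera it gives the pose at the moment of the call.
- arm.sign_off(): hands the job in; it is judged then, once.
The state is a dict: "clock": time; "joint_pos": joint angles; "dq": joint speeds; "joint_torque": joint torques, N m; "ee_pos": TCP position; "orientation": TCP orientation; "force": force on the tool from outside, world axes, zero at the start; "ft_torque": the same for the moment, N m; "finger_gap": opening from 0.0 (shut) to 1.0 (fully open); "grip_force": force on a finger pad.
Only numpy, scipy, OpenCV 4.12 (cv2) and the standard library are available. Lean on these libraries where they do the work, as an engineer would, in place of code of your own. Each camera call takes 0.05 s, during which the arm holds its last target. There are 200 camera calls.

## Working session

There is one attempt and no reset: what is moved stays moved. The work goes in short steps, Python scripts to look and compute and a tool call to move; the robot and the scene stay as the last step left them, time stands still between calls to the robot, and variables do not carry over. Pictures are saved under pics/ and viewed, at most 10 in all, crops included, and the job is handed in when it is done.

Besides the shell and the picture viewer there is one more tool, called by a JSON object that holds its "name" and its "arguments", one argument or row to a line. drive_tool: Moves the arm, as the interface text tells. Its arguments: {"type":"object","properties":{"motion":{"type":"array","items":{"type":"array","items":{"type":"array","items":{"type":"number"}}}},"force":{"type":"number"}},"required":["motion"]}

```bash
ls; mkdir -p pics; python3 - <<'E'
from rig import arm
import cv2,numpy as np
s=arm.get_state();print(s['clock'],s['ee_pos'],s['orientation'],s['finger_gap'])
ims=[]
for n in('scene','top'):
    p,d=arm.get_image(n);np.savez('%s.npz'%n,p=p,d=d,**arm.camera_model(n))
    m=arm.camera_model(n);print(n,m)
    cv2.imwrite('pics/%s0.png'%n,p[:,:,::-1])
print(arm.tcp_to_tips)
E
```

```text
pics
0.0 [ 0.21892564 -0.61137943  0.24138045] [[ 9.41474686e-01  3.37083060e-01 -6.52304745e-04]
 [ 3.37083691e-01 -9.41472956e-01  1.80488371e-03]
 [-5.73155096e-06 -1.91913362e-03 -9.99998158e-01]] 1.0030550058997936
scene {'K': array([[517.60204937,   0.        , 311.35870128],
       [  0.        , 517.60204937, 201.95187153],
       [  0.        ,   0.        ,   1.        ]]), 'cam_to_world': array([[ 0.66994581, -0.59964066,  0.4377256 ,  1.29089946],
       [ 0.74239698,  0.53761003, -0.39977766, -0.60978183],
       [ 0.00439726,  0.59279553,  0.805341  ,  1.41731446],
       [ 0.        ,  0.        ,  0.        ,  1.        ]])}
top {'K': array([[481.06901971,   0.        , 319.50156613],
       [  0.        , 481.06901971, 202.42729384],
       [  0.        ,   0.        ,   1.        ]]), 'cam_to_world': array([[-1.63376195e-02,  9.95611061e-01, -9.21504093e-02,
         4.58244786e-01],
       [-9.99861581e-01, -1.65580452e-02, -1.62793594e-03,
        -1.63170144e-03],
       [-3.14662167e-03,  9.21110574e-02,  9.95743768e-01,
         1.77857356e+00],
       [ 0.00000000e+00,  0.00000000e+00,  0.00000000e+00,
         1.00000000e+00]])}
0.011
```

View pics/top0.png

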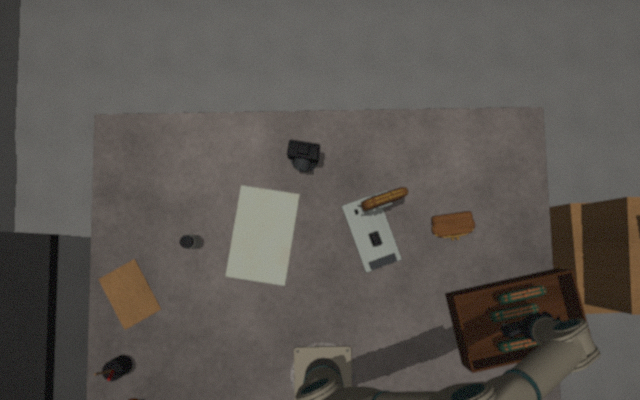

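View pics/scene0.png

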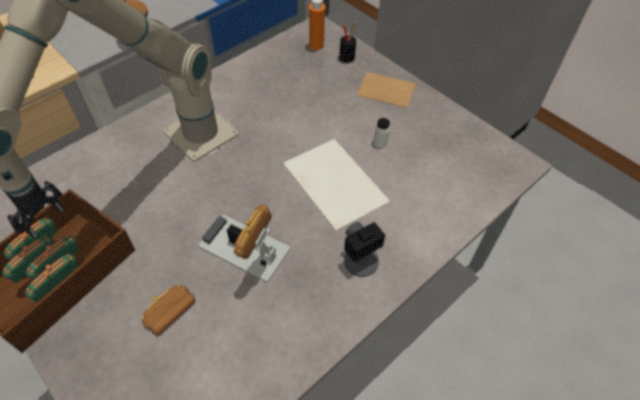

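The top view shows the stand at about (372,235), grip (375,239), purse (385,198), card (263,235), camera (304,155), glue (187,241) and spare purse (453,223). In the scene view the stand is at (245,245), its purse at (253,230) and the card at (336,183).

```bash
cat > h.py <<'E'
import numpy as np,cv2
def world(d,K,T):
    v,u=np.mgrid[:d.shape[0],:d.shape[1]]
    P=np.stack([(u-K[0,2])/K[0,0]*d,-(v-K[1,2])/K[1,1]*d,-d],-1)
    return P@T[:3,:3].T+T[:3,3]
def ray(uv,z,K,T):
    uv=np.atleast_2d(uv).astype(float)
    r=np.stack([(uv[:,0]-K[0,2])/K[0,0],-(uv[:,1]-K[1,2])/K[1,1],-np.ones(len(uv))],-1)@T[:3,:3].T
    return T[:3,3]+r*((z-T[2,3])/r[:,2])[:,None]
E
python3 - <<'E'
from h import *
from rig import arm
s=arm.get_state();T=arm.camera_model('wrist');R=s['orientation']
print('wrist',T['K'][0,0],R.T@(T['cam_to_world'][:3,3]-s['ee_pos']),'\n',R.T@T['cam_to_world'][:3,:3])
for n in('top','scene'):
    f=np.load(n+'.npz');p,d,K,T=f['p'],f['d'],f['K'],f['cam_to_world']
    W=world(d,K,T);hsv=cv2.cvtColor(p,cv2.COLOR_RGB2HSV);hh,ss,vv=cv2.split(hsv)
    area=(d>0)&(W[...,0]>.3)&(W[...,0]<.95)&(abs(W[...,1])<.5)
    print(n,'table z',np.median(W[...,2][area]),np.std(W[...,2][area&(abs(W[...,2])<.008)]))
    low=(W[...,2]<.05)&area
    # bright-neutral: card & plate
    m=((vv>135)&(ss<50)&area).astype(np.uint8)
    N,L,st,c=cv2.connectedComponentsWithStats(m)
    for i in range(1,N):
        if st[i,4]>150:
            cn=max(cv2.findContours((L==i).astype(np.uint8),cv2.RETR_EXTERNAL,cv2.CHAIN_APPROX_NONE)[0],key=len)
            z=.003 if st[i,4]>3000 else .012
            w=ray(cn[:,0],z,K,T)[:,:2].astype(np.float32);r=cv2.minAreaRect(w)
            print('bright',st[i],r,'zmed',np.median(W[...,2][L==i]))
    m=((ss>110)&(hh<25)&area&(vv>70)).astype(np.uint8)
    N,L,st,c=cv2.connectedComponentsWithStats(m)
    for i in range(1,N):
        if st[i,4]>60:
            q=W[L==i];print('orange',st[i],c[i],'med',np.median(q,0),'z',np.percentile(q[:,2],[5,95]),'xy',np.percentile(q[:,:2],[2,98],axis=0))
    m=((vv<60)&area).astype(np.uint8)
    N,L,st,c=cv2.connectedComponentsWithStats(m)
    for i in range(1,N):
        if st[i,4]>30:
            q=W[L==i];print('dark',st[i],c[i],'med',np.median(q,0),'z',np.percentile(q[:,2],[5,95]),'xy',np.percentile(q[:,:2],[2,98],axis=0).ravel(),)
f=np.load('top.npz')
cv2.imwrite('pics/crop.png',cv2.resize(f['p'][120:290,210:410,::-1],None,fx=4,fy=3.5,interpolation=cv2.INTER_CUBIC)[:600])
E
```

```text
wrist 299.05155511181056 [ 0.07481119  0.00087501 -0.13166149] 
 [[-9.65568283e-05  9.55799318e-01  2.94019819e-01]
 [ 9.99999907e-01  2.15612361e-04 -3.72510018e-04]
 [-4.19439129e-04  2.94019756e-01 -9.55799250e-01]]
top table z 0.0016647824603968076 0.0037120135909742423
bright [ 226  186   73   99 5416] ((0.5072674751281738, 0.21406875550746918), (0.2191912829875946, 0.3382222354412079), 80.3140640258789) zmed 0.00378624978101727
bright [ 343  201   57   70 1494] ((0.5099992752075195, -0.18602631986141205), (0.2513827681541443, 0.132352814078331), 19.095914840698242) zmed 0.01243958489047492
orange [364 188  44  20 350] [385.14285714 197.13142857] med [ 0.61037924 -0.20460808  0.27932838] z [0.25433421 0.29104851] xy [[ 0.58347328 -0.27532758]
 [ 0.63816824 -0.1417916 ]]
orange [432 213  28  27 576] [446.18576389 225.67361111] med [ 0.52657523 -0.45652577  0.03452035] z [0.02471392 0.04213882] xy [[ 0.48653633 -0.49857007]
 [ 0.56768557 -0.40912855]]
dark [287 140  37  34 874] [304.26659039 155.38100686] med [0.77592231 0.05081477 0.14673166] z [0.0025378  0.16737705] xy [ 0.7329
[... 1324 characters left out ...]
e [153 286  41  36 834] [174.5911271  301.43645084] med [ 0.54130953 -0.46001584  0.03475568] z [0.02269337 0.04068332] xy [[ 0.49269084 -0.49857575]
 [ 0.57676585 -0.41372095]]
dark [378 119  11  10  87] [382.91954023 123.28735632] med [0.49283479 0.4584933  0.10998309] z [0.09935749 0.11615866] xy [0.47438234 0.44248988 0.51075217 0.47896577]
dark [ 345  223   39   51 1337] [362.09947644 247.38519073] med [0.80692806 0.03686461 0.13381721] z [0.00662467 0.16801993] xy [ 0.76014949 -0.00139707  0.83068172  0.09616767]
dark [228 226  13  18 143] [233.00699301 233.52447552] med [ 0.48878644 -0.20564761  0.08330264] z [0.03432695 0.09325902] xy [ 0.47336912 -0.21398757  0.50740011 -0.18685864]
```

View pics/crop.png

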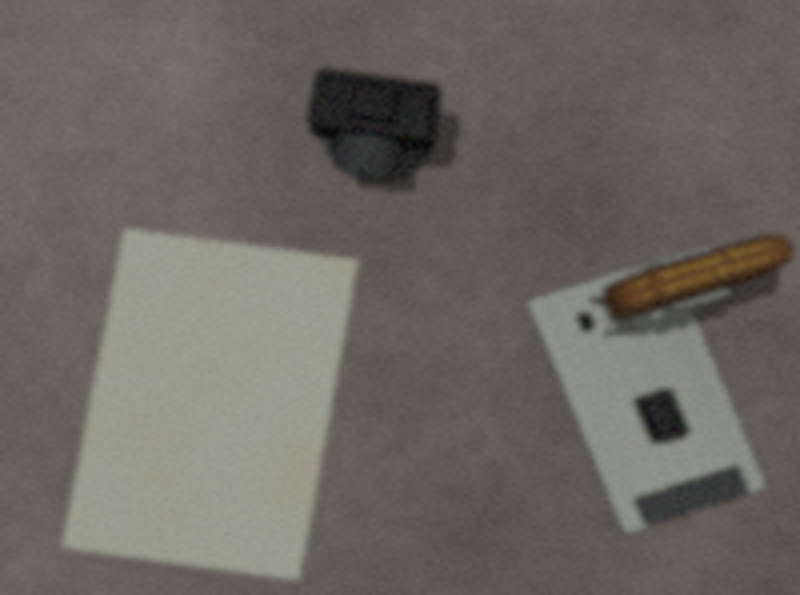

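The crop confirms the layout: the stand is yawed about +19°, the post leans right (stand −y), and the card is yawed about −10°. I'll take tool x opposite to stand x, so the wrist camera stays clear of the purse. First I'll hover above the grip.

```bash
cat >> h.py <<'E'
from scipy.spatial.transform import Rotation as Ro
def down(yaw):
    c,s=np.cos(yaw),np.sin(yaw);return np.array([[c,s,0],[s,-c,0],[0,0,-1.]])
def rel(p0,R0,p1,R1):
    return np.r_[R0.T@(np.array(p1)-p0)*100,np.degrees(Ro.from_matrix(R0.T@R1).as_rotvec())]
E
python3 - <<'E'
from h import *
p=np.array([.219,-.6114,.2414]);y0=np.radians(19.7);pe=np.array([.485,-.193,.19]);y1=np.radians(199.1)
for k in range(5):
    a=p+(pe-p)*k/5;b=p+(pe-p)*(k+1)/5
    print(rel(a,down(y0+(y1-y0)*k/5),b,down(y0+(y1-y0)*(k+1)/5)).round(2))
E
```

```text
[  7.83  -6.08   1.03   0.     0.   -35.88]
[  9.91  -0.34   1.03   0.     0.   -35.88]
[  8.23   5.53   1.03   0.     0.   -35.88]
[  3.43   9.31   1.03   0.     0.   -35.88]
[ -2.68   9.55   1.03   0.     0.   -35.88]
```

{"name": "drive_tool", "arguments": {
  "motion": [
    [[1.6, -1.2, 0.2, 0, 0, -7.2, 1], [3.1, -2.4, 0.4, 0, 0, -14.4, 1], [4.7, -3.6, 0.6, 0, 0, -21.6, 1], [6.3, -4.9, 0.8, 0, 0, -28.7, 1], [7.8, -6.1, 1.0, 0, 0, -35.9, 1]]
  ]
}}

```text
clock: 0.6
ee_pos: [0.2723, -0.5271, 0.2318]
orientation: [[0.561, 0.828, -0.0], [0.828, -0.561, 0.001], [0.001, -0.001, -1.0]]
force: [-0.0, 0.4, -0.9]
finger_gap: 1.002
grip_force: 0.0
```

{"name": "drive_tool", "arguments": {
  "motion": [
    [[2, -0.1, 0.2, 0, 0, -7.2, 1], [4, -0.1, 0.4, 0, 0, -14.4, 1], [6, -0.2, 0.6, 0, 0, -21.6, 1], [8, -0.3, 0.8, 0, 0, -28.7, 1], [9.9, -0.3, 1.0, 0, 0, -35.9, 1]]
  ]
}}

```text
clock: 1.1
ee_pos: [0.3256, -0.4438, 0.2219]
orientation: [[-0.031, 1.0, -0.0], [1.0, 0.031, 0.001], [0.001, -0.0, -1.0]]
force: [-0.0, 0.4, -0.2]
finger_gap: 1.001
grip_force: 0.0
```

{"name": "drive_tool", "arguments": {
  "motion": [
    [[1.6, 1.1, 0.2, 0, 0, -7.2, 1], [3.3, 2.2, 0.4, 0, 0, -14.4, 1], [4.9, 3.3, 0.6, 0, 0, -21.6, 1], [6.6, 4.4, 0.8, 0, 0, -28.7, 1], [8.2, 5.5, 1.0, 0, 0, -35.9, 1]]
  ]
}}

```text
clock: 1.6
ee_pos: [0.3784, -0.3606, 0.212]
orientation: [[-0.611, 0.791, -0.001], [0.791, 0.611, 0.0], [0.001, -0.0, -1.0]]
force: [-0.1, 0.7, -0.2]
finger_gap: 1.0
grip_force: 0.0
```

{"name": "drive_tool", "arguments": {
  "motion": [
    [[0.7, 1.9, 0.2, 0, 0, -7.2, 1], [1.4, 3.7, 0.4, 0, 0, -14.4, 1], [2.1, 5.6, 0.6, 0, 0, -21.6, 1], [2.7, 7.4, 0.8, 0, 0, -28.7, 1], [3.4, 9.3, 1.0, 0, 0, -35.9, 1]]
  ]
}}

```text
clock: 2.1
ee_pos: [0.4316, -0.2775, 0.202]
orientation: [[-0.959, 0.283, -0.001], [0.283, 0.959, 0.0], [0.001, -0.0, -1.0]]
force: [0.4, 0.5, -0.5]
finger_gap: 0.999
grip_force: 0.0
```

{"name": "drive_tool", "arguments": {
  "motion": [
    [[-0.5, 1.9, 0.2, 0, 0, -7.2, 1], [-1.1, 3.8, 0.4, 0, 0, -14.4, 1], [-1.6, 5.7, 0.6, 0, 0, -21.6, 1], [-2.2, 7.6, 0.8, 0, 0, -28.7, 1], [-2.7, 9.6, 1.0, 0, 0, -35.9, 1]]
  ]
}}

```text
clock: 2.6
ee_pos: [0.4851, -0.1934, 0.192]
orientation: [[-0.943, -0.333, -0.0], [-0.333, 0.943, -0.0], [0.0, 0.0, -1.0]]
force: [-0.1, 0.6, 0.6]
finger_gap: 1.0
grip_force: 0.0
```

```bash
python3 - <<'E'
from h import *
from rig import arm
m=arm.camera_model('wrist');p,d=arm.get_image('wrist');s=arm.get_state()
t,dt=arm.get_image('top')
np.savez('w1.npz',p=p,d=d,**m);np.savez('t1.npz',p=t,d=dt)
print(s['clock'],s['ee_pos'],np.degrees(Ro.from_matrix(down(np.radians(199.1)).T@s['orientation']).as_rotvec()),s['joint_pos'].round(2) if hasattr(s['joint_pos'],'round') else s['joint_pos'])
cv2.imwrite('pics/w1.png',np.hstack([p,t[100:300,300:500].repeat(2,0)[:, :160]])[:,:,::-1])
E
```

```text
2.65 [ 0.48718191 -0.18925926  0.19212123] [-0.1521878  -0.18458695 -0.87951266] [ 0.85  0.63 -0.81  1.91  0.6   0.86  1.64]
```

View pics/w1.png

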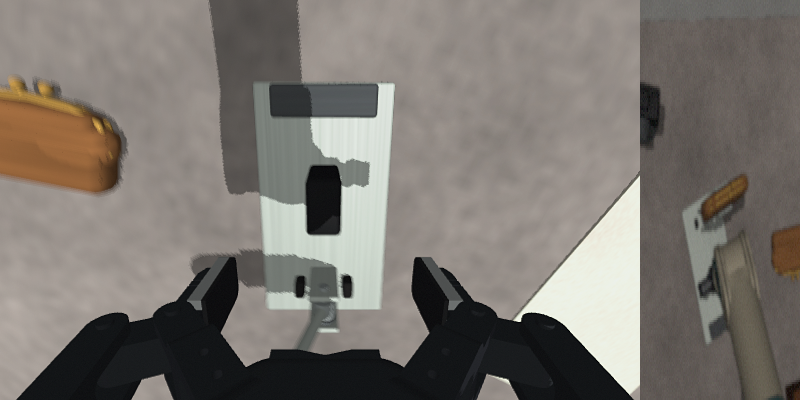

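The wrist view shows the plate with corners at about (253,83), (394,83), (381,308) and (267,308), and the grip top at about (323,205). The fingers straddle it with the camera on the counterweight side, as planned.

```bash
python3 - <<'E'
from h import *
from rig import arm
f=np.load('w1.npz');p,d,K,T=f['p'],f['d'],f['K'],f['cam_to_world']
W=world(d,K,T)
pl=((abs(W[...,2]-.012)<.006)&(cv2.cvtColor(p,cv2.COLOR_RGB2HSV)[...,1]<38)).astype(np.uint8)
# stand = everything above table in the window
hi=((W[...,2]>.0075)&(d>0)).astype(np.uint8);hi[:,:200]=0;hi[:,430:]=0;hi[255:]=0
hi=cv2.morphologyEx(hi,cv2.MORPH_OPEN,np.ones((3,3)))
n,L,st,c=cv2.connectedComponentsWithStats(hi);i=1+st[1:,4].argmax();print(st[i])
# side edges: per row, left and right extents at z=.012
rows=np.arange(95,250,5);l=[np.where(L[r]==i)[0][0] for r in rows];r_=[np.where(L[r]==i)[0][-1] for r in rows]
a=ray(np.c_[np.array(l)-.5,rows],.012,K,T);b=ray(np.c_[np.array(r_)+.5,rows],.012,K,T)
for q in(a,b):
    vx,vy,x,y=cv2.fitLine(q[:,:2].astype(np.float32),cv2.DIST_HUBER,0,.001,.001).ravel();print('edge yaw',np.degrees(np.arctan(vy/vx)),x,y)
mid=(a+b)/2;vx,vy,x,y=cv2.fitLine(mid[:,:2].astype(np.float32),cv2.DIST_HUBER,0,.001,.001).ravel()
yaw=np.arctan(vy/vx);print('mid',np.degrees(yaw),x,y,'width',np.median(np.linalg.norm(a-b,axis=1))*abs(np.cos(0)))
g=((W[...,2]>.078)&(W[...,2]<.1)&(p.max(2)<70)&(L==i)).astype(np.uint8)
n,L2,st2,c2=cv2.connectedComponentsWithStats(g);j=1+st2[1:,4].argmax()
cn=cv2.findContours((L2==j).astype(np.uint8),0,1)[0][0][:,0]
R=cv2.minAreaRect(ray(cn,.088,K,T)[:,:2].astype(np.float32));print('grip',st2[j],R,np.median(W[...,2][L2==j]))
col=np.where(L[:,323]==i)[0][0];print('rear edge',col,ray([[323,col-.5]],.012,K,T))
s=arm.get_state();print(s['clock'],s['ee_pos'],np.degrees(np.arctan2(s['orientation'][1,0],s['orientation'][0,0])))
gp=np.array([x,y])
E
```

```text
[  252    81   143   174 22818]
edge yaw 18.897793 0.49483114 -0.2667513
edge yaw 18.967247 0.4486441 -0.13597965
mid 18.95406 0.46164882 -0.20484026 width 0.1387179904036256
grip [ 306  176   35   58 1938] ((0.4840075373649597, -0.19623985886573792), (0.04919445514678955, 0.027977608144283295), 19.452865600585938) 0.08787775854826499
rear edge 81 [[ 0.38709229 -0.23069102  0.012     ]]
2.7 [ 0.48625337 -0.19080951  0.19216105] -160.48711289603827
```

```bash
python3 - <<'E'
from h import *
from rig import arm
p=np.array([.21892564,-.61137943,.24138]);R=down(np.radians(19.7))
for m in [(7.8,-6.1,1),(9.9,-.3,1),(8.2,5.5,1),(3.4,9.3,1),(-2.7,9.6,1)]:
    p=p+R@np.array(m)/100;R=R@Ro.from_rotvec([0,0,np.radians(-35.9)]).as_matrix()
print(p,np.degrees(np.arctan2(R[1,0],R[0,0])))
q=np.array([.485,-.1965,.052]);R1=down(np.radians(199.0))
print(rel(p,R,q,R1).round(2))
E
```

```text
[ 0.48476617 -0.19317525  0.19138   ] -160.79999999999998
[ 0.09 -0.32 13.94  0.    0.    0.2 ]
```

{"name": "drive_tool", "arguments": {
  "motion": [
    [[0.1, -0.3, 2, 0, 0, 0.2, 1], [0.1, -0.3, 4.5, 0, 0, 0.2, 1], [0.1, -0.3, 7, 0, 0, 0.2, 1], [0.1, -0.3, 9, 0, 0, 0.2, 1], [0.1, -0.3, 10, 0, 0, 0.2, 1]]
  ]
}}

```text
clock: 3.2
ee_pos: [0.4833, -0.1979, 0.0906]
orientation: [[-0.947, -0.323, -0.003], [-0.323, 0.947, -0.0], [0.003, 0.001, -1.0]]
force: [0.4, -0.5, 0.5]
finger_gap: 1.004
grip_force: 0.0
```

{"name": "drive_tool", "arguments": {
  "motion": [
    [[0, 0, 1.5, 0, 0, 0, 1], [0, 0, 3, 0, 0, 0, 1], [0, 0, 3.9, 0, 0, 0, 1], [0, 0, 3.9, 0, 0, 0, 1], [0, 0, 3.9, 0, 0, 0, 1]]
  ]
}}

```text
clock: 3.7
ee_pos: [0.4853, -0.1968, 0.0534]
orientation: [[-0.945, -0.326, 0.0], [-0.326, 0.945, -0.0], [-0.0, -0.0, -1.0]]
force: [-0.2, -0.1, -0.7]
finger_gap: 1.004
grip_force: 0.0
```

```bash
python3 - <<'E'
from h import *
from rig import arm
m=arm.camera_model('wrist');p,d=arm.get_image('wrist');s=arm.get_state()
K,T=m['K'],m['cam_to_world'];W=world(d,K,T)
g=((W[...,2]>.078)&(W[...,2]<.098)&(p.max(2)<75)).astype(np.uint8);g[:,:250]=0;g[:,400:]=0;g[260:]=0
n,L2,st2,c2=cv2.connectedComponentsWithStats(g)
j=1+st2[1:,4].argmax();cn=cv2.findContours((L2==j).astype(np.uint8),0,1)[0][0][:,0]
w=ray(cn,.088,K,T)[:,:2].astype(np.float32);print('grip',st2[j],cv2.minAreaRect(w))
R=s['orientation'];print(s['clock'],s['ee_pos'],R.round(4),((w.min(0)+w.max(0))/2-s['ee_pos'][:2])@R[:2,:2]*1000,s['joint_pos'])
t=cv2.resize(p,None,fx=1,fy=1);cv2.imwrite('pics/w2.png',t[:,:,::-1])
E
```

```text
grip [290 248  76  12 725] ((0.4597693681716919, -0.20549285411834717), (0.004335400648415089, 0.026988063007593155), 19.011808395385742)
3.75 [ 0.48546922 -0.19688743  0.05373193] [[-9.455e-01 -3.256e-01  9.000e-04]
 [-3.256e-01  9.455e-01 -1.000e-04]
 [-8.000e-04 -4.000e-04 -1.000e+00]] [26.07259302  0.56155266] [ 0.71726663  0.81974441 -0.59784793  1.99988861  0.84040229  0.58496939
  1.43544673]
```

View pics/w2.png

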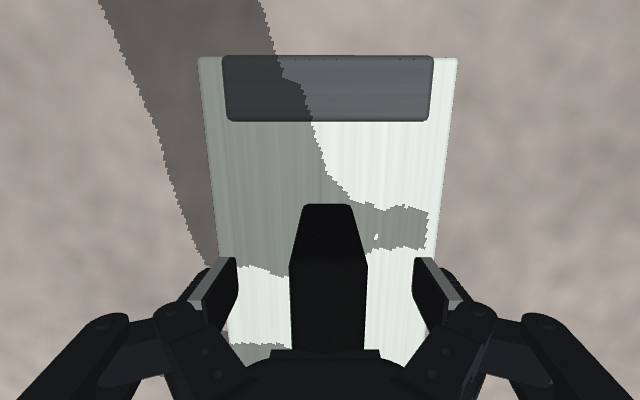

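The grip sits centred between the pads (edges at columns 290 and 367), with a lateral error of about 0.5 mm. Closing.

{"name": "drive_tool", "arguments": {
  "motion": [
    [[0, 0, 0.1, 0, 0, 0, 0.6], [0, 0, 0.1, 0, 0, 0, 0.45], [0, 0, 0.1, 0, 0, 0, 0.2], [0, 0, 0.1, 0, 0, 0, 0], [0, 0, 0.1, 0, 0, 0, 0]]
  ],
  "force": 90
}}

```text
clock: 4.25
ee_pos: [0.4851, -0.1965, 0.0528]
orientation: [[-0.946, -0.326, 0.0], [-0.326, 0.946, 0.0], [-0.0, 0.0, -1.0]]
force: [-2.0, 1.9, 6.4]
finger_gap: 0.338
grip_force: 90.6
```

{"name": "drive_tool", "arguments": {
  "motion": [
    [[0, 0, 0, 0, 0, 0, 0], [0, 0, 0, 0, 0, 0, 0], [0, 0, 0, 0, 0, 0, 0], [0, 0, 0, 0, 0, 0, 0], [0, 0, 0, 0, 0, 0, 0]]
  ],
  "force": 90
}}

```text
clock: 4.75
ee_pos: [0.4851, -0.1966, 0.0528]
orientation: [[-0.945, -0.326, 0.0], [-0.326, 0.945, 0.0], [-0.0, 0.0, -1.0]]
force: [-2.1, 2.8, 5.2]
finger_gap: 0.34
grip_force: 90.6
```

```bash
cat >> h.py <<'E'
def stand_axle(s):
    R=s['orientation'];S=np.c_[-R[:,0],R[:,1],-R[:,2]]
    return s['ee_pos']+S@np.array([.115,0,.0065]),S
def lean(arm,cam,s):
    """absolute lean of the purse about stand x; returns (angle, npix, mean in level stand frame)"""
    p,d=arm.get_image(cam);m=arm.camera_model(cam)
    hsv=cv2.cvtColor(p,cv2.COLOR_RGB2HSV);W=world(d,m['K'],m['cam_to_world'])
    A,S=stand_axle(s);x=S[:,0]*[1,1,0];x/=np.linalg.norm(x);y=np.array([-x[1],x[0],0])
    D=W-A;X,Y,Z=D@x,D@y,D[...,2]
    k=((hsv[...,1]>110)&(hsv[...,0]<25)&(hsv[...,2]>60)&(abs(X)<.06)&(abs(Y)<.18)&(Z>.08)&(Z<.28)).astype(np.uint8)
    k=cv2.erode(k,np.ones((3,3),np.uint8))>0
    if k.sum()<20:return np.nan,0,None
    q=np.array([X[k].mean(),Y[k].mean(),Z[k].mean()])
    return np.arctan2(-q[1],q[2]),int(k.sum()),q
E
python3 - <<'E'
from h import *
from rig import arm
for i in range(3):
  for c in('scene','top'):
    s=arm.get_state();print(s['clock'],c,lean(arm,c,s))
print(s['ee_pos'],s['orientation'].round(4),s['force'],s['ft_torque'],s['finger_gap'],s['grip_force'])
E
```

```text
4.75 scene (np.float64(0.3267481012275133), 700, array([ 0.01246532, -0.06861146,  0.2024561 ]))
4.8 top (np.float64(0.2092054898006525), 253, array([ 1.11433450e-05, -4.65101623e-02,  2.19065180e-01]))
4.85 scene (np.float64(0.32756371493265857), 698, array([ 0.01252448, -0.06867212,  0.20209273]))
4.9 top (np.float64(0.21796931101902392), 254, array([-8.32769260e-05, -4.83457790e-02,  2.18277044e-01]))
4.95 scene (np.float64(0.32409114859546134), 681, array([ 0.01256858, -0.06782409,  0.20189584]))
5.0 top (np.float64(0.21607803812713755), 254, array([-1.36297461e-04, -4.78805575e-02,  2.18129762e-01]))
[ 0.48508618 -0.19656527  0.05276383] [[-9.455e-01 -3.256e-01  3.000e-04]
 [-3.256e-01  9.455e-01  2.000e-04]
 [-3.000e-04  1.000e-04 -1.000e+00]] [-0.95786015  1.27856832  6.33742964] [ 2.95259828e-01  2.68426198e-01 -2.52111202e-04] 0.3409334521528072 90.59499979019165
```

{"name": "drive_tool", "arguments": {
  "motion": [
    [[0, 0, -0.3, 0, 0, 0, 0], [0, 0, -1.0, 0, 0, 0, 0], [0, 0, -1.9, 0, 0, 0, 0], [0, 0, -2.9, 0, 0, 0, 0], [0, 0, -3.9, 0, 0, 0, 0]]
  ]
}}

```text
clock: 5.55
ee_pos: [0.4849, -0.197, 0.0922]
orientation: [[-0.946, -0.325, -0.0], [-0.325, 0.946, 0.0], [0.0, 0.0, -1.0]]
force: [1.2, 0.0, -7.2]
finger_gap: 0.34
grip_force: 89.3
```

{"name": "drive_tool", "arguments": {
  "motion": [
    [[0, 0, -1, 0, 0, 0, 0], [0, 0, -2, 0, 0, 0, 0], [0, 0, -3, 0, 0, 0, 0], [0, 0, -3.8, 0, 0, 0, 0], [0, 0, -4.3, 0, 0, 0, 0]]
  ]
}}

```text
clock: 6.05
ee_pos: [0.4852, -0.197, 0.1352]
orientation: [[-0.946, -0.325, 0.001], [-0.325, 0.946, -0.0], [-0.001, -0.001, -1.0]]
force: [0.4, 0.7, -7.9]
finger_gap: 0.338
grip_force: 89.3
```

```bash
python3 - <<'E'
from h import *
from rig import arm
for i in range(4):
    s=arm.get_state();print(s['clock'],lean(arm,'scene',s)[:2],s['ee_pos'],np.degrees(Ro.from_matrix(down(np.radians(199.0)).T@s['orientation']).as_rotvec()).round(2),s['force'].round(2),np.round(s['ft_torque'],3))
p,d=arm.get_image('scene');m=arm.camera_model('scene');W=world(d,m['K'],m['cam_to_world'])
A,S=stand_axle(s);C=A+S@np.array([-.09,0,-.06])
L=(W-C)@S; v=cv2.cvtColor(p,cv2.COLOR_RGB2HSV)
k=(abs(L[...,0]-.0)<.125)&(abs(L[...,1])<.065)&(abs(L[...,2]-.012)<.015)&(v[...,1]<50)&(p.min(2)>90)
a=np.c_[L[k][:,:2],np.ones(k.sum())];print(k.sum(),np.linalg.lstsq(a,L[k][:,2],rcond=None)[0])
cv2.imwrite('pics/s2.png',p[150:350,130:430,::-1].repeat(2,0).repeat(2,1))
E
```

```text
6.05 (np.float64(0.32755190783636773), 775) [ 0.48523031 -0.19702791  0.13524729] [ 0.03 -0.04  0.01] [ 0.44  0.74 -7.93] [ 0.06   0.142 -0.006]
6.1 (np.float64(0.32304528052787096), 801) [ 0.48551927 -0.1970638   0.13563313] [ 0.06 -0.07  0.  ] [-0.02  0.28 -7.36] [0.034 0.06  0.041]
6.15 (np.float64(0.3223161543034089), 797) [ 0.48541254 -0.19708771  0.13504453] [ 0.05 -0.06  0.01] [ 0.35 -0.31 -8.95] [0.097 0.181 0.028]
6.2 (np.float64(0.3260767359934815), 803) [ 0.48508776 -0.19704565  0.13454274] [ 0.02 -0.02  0.01] [ 0.26 -0.32 -7.95] [0.01  0.202 0.001]
1368 [0.00049427 0.00475839 0.01345035]
```

View pics/s2.png

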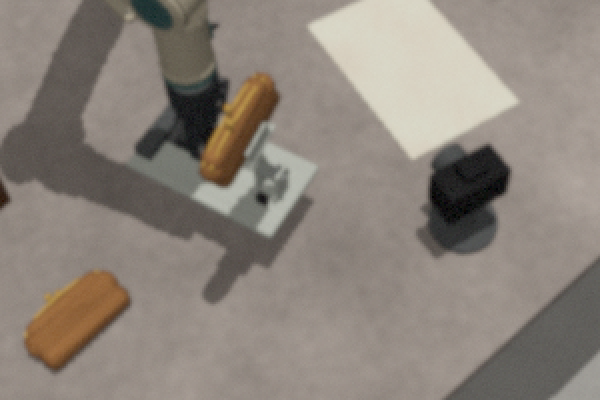

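The stand is lifted and level, and the post rests on its −y stop (purse at about (240,128) in the crop), well clear of the gripper. Next is a short estimator and planner for the balancing.

```bash
cat > step.py <<'E'
# usage: step.py NIMG "theta rows executed (tool-x deg, rel)" "stand-y axle rows executed (cm, rel)" "next y rows A" "next y rows B"
import sys,json,os
from h import *
from rig import arm
from scipy.signal import lfilter,cont2discrete
from scipy.optimize import least_squares
I,c,k,DT,BIAS=.0086,.019,.40,.005,.025
num=lambda i:[float(v) for v in sys.argv[i].split(',')] if len(sys.argv)>i and sys.argv[i] else []
L=json.load(open('log.json')) if os.path.exists('log.json') else dict(t=[],th=[],y=[],m=[])
s=arm.get_state()
if not L['t']: L.update(t=[s['clock']-.5],th=[0.],y=[0.])
def add(t0,th,y,D):
    D['t']+= [t0]+[t0+.1*(i+1) for i in range(5)];D['th']+=[D['th'][-1]]+th;D['y']+=[D['y'][-1]]+y
r=num(2)
for j in range(0,len(r),5):
    y=num(3) or [0]*len(r)
    b,b2=L['th'][-1],L['y'][-1]
    add(s['clock']-.1*(len(r)-j),[b-np.radians(v) for v in r[j:j+5]],[b2+v/100 for v in y[j:j+5]],L)
for i in range(int(sys.argv[1])):
    s=arm.get_state();a=lean(arm,'scene',s)
    if a[1]>100:L['m'].append([s['clock'],a[0]-BIAS])
s=arm.get_state();now=s['clock'];json.dump(L,open('log.json','w'))
A,S=stand_axle(s)
bz,az,_=cont2discrete(([1600.],[1,80.,1600.]),DT);bz=bz.ravel()
def inputs(D,t0,t1):
    g=np.arange(t0-1,t1,DT);f=lambda v:lfilter(bz,az,np.interp(g,D['t'],v)-v0(v))+v0(v)
    v0=lambda v:np.interp(g[0],D['t'],v)
    th,y=f(D['th']),f(D['y']);ay=np.gradient(np.gradient(y,DT),DT)
    q=g>=t0-1e-9;return g[q],th[q],ay[q]
def sim(p,v,f,b,g,th,ay):
    m=.26*f;P=np.empty((len(g),3));td=np.gradient(th,DT)
    for i in range(len(g)):
        T=th[i]+b;P[i]=p,v,v-td[i]
        v+=DT*(m*9.81*.174*np.sin(p)-k*(p-T)-c*(v-td[i])+m*.174*ay[i])/I
        p+=DT*v
        if abs(p-T)>.3:p=T+.3*np.sign(p-T);v=td[i]
    return P
M=np.array([m for m in L['m'] if m[0]>now-1.5]);t0=M[0,0]
g,th,ay=inputs(L,t0,now+DT)
def res(x):
    P=sim(*x,g,th,ay);return np.r_[(np.interp(M[:,0],g,P[:,0])-M[:,1])/.003,(x[2]-1.04)/.04,x[3]/.008,x[1]/1.]
x=least_squares(res,[M[0,1],0,1.04,0]).x
P=sim(*x,g,th,ay);p,v=P[-1,:2]
print('t %.2f psi %.4f dpsi %.3f f %.3f b %.4f rms %.4f'%(now,p,v,x[2],x[3],np.std(res(x)[:-3])*.003),'meas',M[-5:,1].round(3))
print('tilt cmd %.2f meas %.2f deg, pitch %.2f; ee %s yaw %.2f y %.4f'%(np.degrees(L['th'][-1]),np.degrees(np.arcsin(S[2,1])),np.degrees(-np.arcsin(S[2,0])),s['ee_pos'].round(4),np.degrees(np.arctan2(S[1,0],S[0,0])),L['y'][-1]))
ya,yb=(num(4) or [0]*5),(num(5) or [0]*5)
def cand(u):
    D={q:list(L[q]) for q in('t','th','y')};y0=D['y'][-1]
    add(now,list(u[:5]),[y0+v/100 for v in ya],D);y1=D['y'][-1];add(now+.65,list(u[5:]),[y1+v/100 for v in yb],D);return D
def cost(u):
    g,th,ay=inputs(cand(u),now,now+1.45);P=sim(p,v,x[2],x[3],g,th,ay);Q=P[::6]
    return np.r_[Q[:,0]/.05,Q[:,1]/.4,np.maximum(abs(Q[:,2])-.7,0)/.03,P[-1,0]/.01,P[-1,1]/.02,np.diff(np.r_[L['th'][-1],u])/.03,u[-1]/.05,u/.2]
u=least_squares(cost,np.full(10,L['th'][-1]),diff_step=1e-4,x_scale=.02,max_nfev=15).x
row=-np.degrees(u[:5]-L['th'][-1])
ur=np.r_[L['th'][-1]-np.radians(row.round(1)),u[5:]]
g,th,ay=inputs(cand(ur),now,now+1.45);P=sim(p,v,x[2],x[3],g,th,ay)
print('ROWS rx deg',row.round(1),'zshift-y cm',(-.65*np.sin(np.radians(row))).round(2),'| end psi',P[100,:2].round(3),'later',P[-1,:2].round(3),'max rate',abs(P[:,2]).max().round(2))
E
time python3 step.py 3
```

```text
t 6.45 psi 0.3007 dpsi 0.000 f 1.040 b 0.0007 rms 0.0022 meas [0.304 0.303 0.298]
tilt cmd 0.00 meas 0.03 deg, pitch 0.03; ee [ 0.4848 -0.1968  0.1339] yaw 19.00 y 0.0000
ROWS rx deg [ 3.9  2.9  2.1  0.7 -0.5] zshift-y cm [-0.04 -0.03 -0.02 -0.01  0.01] | end psi [ 0.054 -0.349] later [-0.017 -0.028] max rate 0.74
real	0m5.644s
user	0m2.504s
sys	0m0.341s
```

```bash
sed -i 's#Q\[:,1\]/.4,np.maximum(abs(Q\[:,2\])-.7,0)/.03#Q[:,1]/.2,np.maximum(abs(Q[:,2])-.35,0)/.03#' step.py; python3 step.py 0
```

```text
t 6.45 psi 0.3007 dpsi 0.000 f 1.040 b 0.0007 rms 0.0022 meas [0.304 0.303 0.298]
tilt cmd 0.00 meas 0.03 deg, pitch 0.03; ee [ 0.4848 -0.1968  0.1339] yaw 19.00 y 0.0000
ROWS rx deg [2.7 2.4 2.3 1.9 1.4] zshift-y cm [-0.03 -0.03 -0.03 -0.02 -0.02] | end psi [ 0.141 -0.272] later [-0.007  0.003] max rate 0.39
```

{"name": "drive_tool", "arguments": {
  "motion": [
    [[0, -0.03, 0, 2.7, 0, 0, 0], [0, -0.03, 0, 2.4, 0, 0, 0], [0, -0.03, 0, 2.3, 0, 0, 0], [0, -0.02, 0, 1.9, 0, 0, 0], [0, -0.02, 0, 1.4, 0, 0, 0]]
  ]
}}

```text
clock: 6.95
ee_pos: [0.4851, -0.1975, 0.1342]
orientation: [[-0.946, -0.325, 0.008], [-0.325, 0.945, -0.022], [0.0, -0.023, -1.0]]
force: [0.5, 0.2, -8.4]
finger_gap: 0.341
grip_force: 90.7
```

```bash
python3 step.py 3 2.7,2.4,2.3,1.9,1.4
```

```text
t 7.10 psi -0.0261 dpsi -0.567 f 0.933 b -0.0010 rms 0.0028 meas [0.303 0.298 0.063 0.027 0.003]
tilt cmd -1.40 meas -1.38 deg, pitch -0.00; ee [ 0.4851 -0.1977  0.1342] yaw 18.93 y 0.0000
ROWS rx deg [-1.7 -2.  -2.8 -4.4 -3.3] zshift-y cm [0.02 0.02 0.03 0.05 0.04] | end psi [-0.178  0.09 ] later [ 0.003 -0.011] max rate 0.79
```

```bash
sed -i 's#Q\[:,0\]/.05,Q\[:,1\]/.2,np.maximum(abs(Q\[:,2\])-.35,0)/.03#Q[:,0]/.04,Q[:,1]/.25,np.maximum(abs(Q[:,2])-.9,0)/.05#' step.py; python3 step.py 0
```

```text
t 7.10 psi -0.0261 dpsi -0.567 f 0.933 b -0.0010 rms 0.0028 meas [0.303 0.298 0.063 0.027 0.003]
tilt cmd -1.40 meas -1.38 deg, pitch -0.00; ee [ 0.4851 -0.1977  0.1342] yaw 18.93 y 0.0000
ROWS rx deg [-3.5 -7.  -5.1 -2.1 -0.7] zshift-y cm [0.04 0.08 0.06 0.02 0.01] | end psi [-0.036  0.277] later [0.006 0.005] max rate 1.02
```

{"name": "drive_tool", "arguments": {
  "motion": [
    [[0, 0.03, 0, -3.0, 0, 0, 0], [0, 0.06, 0, -5.5, 0, 0, 0], [0, 0.05, 0, -4.5, 0, 0, 0], [0, 0.03, 0, -2.5, 0, 0, 0], [0, 0.01, 0, -1.2, 0, 0, 0]]
  ]
}}

```text
clock: 7.6
ee_pos: [0.4848, -0.1965, 0.1344]
orientation: [[-0.945, -0.326, 0.002], [-0.326, 0.945, -0.005], [-0.0, -0.005, -1.0]]
force: [-0.1, -0.1, -8.1]
finger_gap: 0.343
grip_force: 91.2
```

```bash
python3 step.py 3 -3,-5.5,-4.5,-2.5,-1.2; python3 -c "
import json;print(json.load(open('log.json'))['m'][-12:])"
```

```text
t 7.75 psi -0.0833 dpsi 0.028 f 0.949 b -0.0031 rms 0.0062 meas [ 0.027  0.003 -0.087 -0.081 -0.098]
tilt cmd -0.20 meas -0.25 deg, pitch 0.00; ee [ 0.4851 -0.1962  0.1347] yaw 19.12 y 0.0000
ROWS rx deg [-3.2 -1.9 -0.4  0.2 -0. ] zshift-y cm [ 0.04  0.02  0.   -0.    0.  ] | end psi [-0.011  0.082] later [-0.007 -0.006] max rate 0.49
[[6.3, 0.3043539821913531], [6.35, 0.3034625108771772], [6.4, 0.29808395681716665], [6.95, 0.06319233785618825], [7.0, 0.02686239888064393], [7.05, 0.002813251724984419], [7.6, -0.08749763796501225], [7.65, -0.08130056912378444], [7.7, -0.09797313665574972]]
```

{"name": "drive_tool", "arguments": {
  "motion": [
    [[0, 0.04, 0, -3.2, 0, 0, 0], [0, 0.02, 0, -2.0, 0, 0, 0], [0, 0, 0, -0.5, 0, 0, 0], [0, 0, 0, 0.1, 0, 0, 0], [0, 0, 0, 0, 0, 0, 0]]
  ]
}}

```text
clock: 8.25
ee_pos: [0.485, -0.1963, 0.1346]
orientation: [[-0.945, -0.327, 0.001], [-0.327, 0.945, -0.004], [0.0, -0.005, -1.0]]
force: [-0.1, 0.5, -7.8]
finger_gap: 0.341
grip_force: 91.7
```

```bash
python3 step.py 3 -3.2,-2,-.5,.1,0
```

```text
t 8.40 psi -0.1870 dpsi -0.092 f 0.186 b -0.1156 rms 0.0170 meas [-0.081 -0.098 -0.173 -0.182 -0.184]
tilt cmd -0.20 meas -0.22 deg, pitch 0.00; ee [ 0.4851 -0.1971  0.1344] yaw 19.01 y 0.0000
ROWS rx deg [-5.6 -3.4 -2.1 -3.2 -5.6] zshift-y cm [0.06 0.04 0.02 0.04 0.06] | end psi [-0.018  0.142] later [-0.002 -0.004] max rate 0.89
```

```bash
cat > fit.py <<'E'
import sys;sys.argv=['step.py','0']
import io,contextlib
with contextlib.redirect_stdout(io.StringIO()):exec(open('step.py').read())
M=np.array(L['m']);M=M[M[:,0]>6.2];t0=M[0,0];g,th,ay=inputs(L,t0,now+DT)
for bs in(.008,.1):
  for free in(0,1):
    def res(x):
        P=sim(*x[:4],g,th,ay);return np.r_[(np.interp(M[:,0],g,P[:,0])-M[:,1]-free*x[4]*(1-M[:,1]/.3))/.004,(x[2]-1.04)/.04,x[3]/bs,x[4]/.05,(x[0]-.3)/.01]
    r=least_squares(res,[.3,0,1.04,-.01,0]);print(bs,free,r.x.round(4),r.cost,(res(r.x)[:-4]*4).round(0))
p_,d=arm.get_image('scene');m=arm.camera_model('scene');W=world(d,m['K'],m['cam_to_world'])
s=arm.get_state();A,S=stand_axle(s);C=A+S@np.array([-.09,0,-.06]);Lc=(W-C)@S;v_=cv2.cvtColor(p_,cv2.COLOR_RGB2HSV)
kk=(abs(Lc[...,0])<.125)&(abs(Lc[...,1])<.065)&(abs(Lc[...,2]-.012)<.015)&(v_[...,1]<50)&(p_.min(2)>90)
print(kk.sum(),np.linalg.lstsq(np.c_[Lc[kk][:,:2],np.ones(kk.sum())],Lc[kk][:,2],rcond=None)[0]);print(s['clock'],lean(arm,'scene',s),lean(arm,'top',s))
cv2.imwrite('pics/s3.png',p_[150:300,150:350,::-1].repeat(4,0).repeat(4,1))
E
python3 fit.py
```

```text
0.008 0 [ 0.3038  0.      1.0091 -0.0087  0.    ] 72.90757169129785 [ -1. -12.  -7.  14.  25.  23. -12. -19.  -7.  10.   7.  -7.]
0.008 1 [ 0.3031  0.      1.077  -0.0137  0.0492] 33.63166362748831 [ -1. -17. -12.  -1.   9.   8.  -7. -12.  -1.  11.   5. -10.]
0.1 0 [ 0.3038  0.      1.0091 -0.0087  0.    ] 72.31916481327715 [ -1. -12.  -7.  14.  25.  23. -11. -19.  -7.  10.   7.  -7.]
0.1 1 [ 0.3031  0.      1.077  -0.0137  0.0491] 32.168268369833235 [ -0. -17. -12.  -1.   9.   8.  -6. -12.  -1.  11.   5. -10.]
1830 [ 0.00102547 -0.00102911  0.01367239]
8.45 (np.float64(-0.15862745222803765), 660, array([0.01368074, 0.03257247, 0.20361424])) (np.float64(-0.2723752566597458), 294, array([7.79138109e-05, 6.04049315e-02, 2.16259407e-01]))
```

View pics/s3.png

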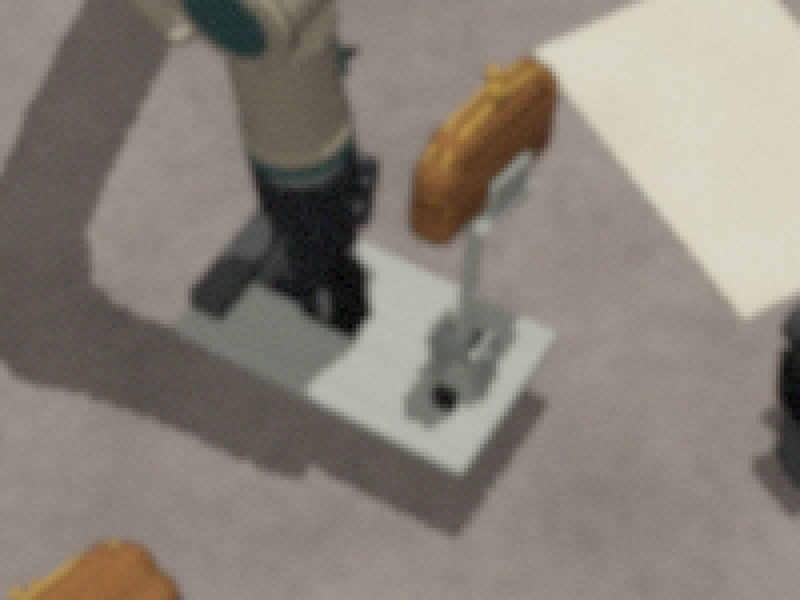

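The picture shows the post has actually come to rest on its +y stop (post line (455,360) to (485,150) in the crop). So the visible-surface centroid reads about 0.06 rad wrong near upright. Two known stop angles let me recalibrate, and I'll also test the slope of the purse's long axis as an independent measure.

```bash
cat > cal.py <<'E'
from h import *
from rig import arm
def meas(p,d,K,T,A,x):
    hsv=cv2.cvtColor(p,cv2.COLOR_RGB2HSV);W=world(d,K,T);y=np.array([-x[1],x[0],0]);D=W-A;X,Y,Z=D@x,D@y,D[...,2]
    k=((hsv[...,1]>110)&(hsv[...,0]<25)&(hsv[...,2]>60)&(abs(X)<.06)&(abs(Y)<.18)&(Z>.08)&(Z<.28)).astype(np.uint8)
    k=cv2.erode(k,np.ones((3,3),np.uint8))>0
    q=np.c_[Y[k],Z[k]];c=q.mean(0);w,V=np.linalg.eigh(np.cov((q-c).T));v=V[:,1]*np.sign(V[0,1])
    X_=X[k]
    v3=np.linalg.eigh(np.cov(np.c_[X[k],q].T))[1][:,2];v3*=np.sign(v3[1])
    pr=(q-c)@v;mid=c+v*(np.percentile(pr,1)+np.percentile(pr,99))/2
    return 'cent %.3f pca2 %.3f pca3 %.3f xslope %.3f mid %.3f ext %.3f'%(np.arctan2(-c[0],c[1]),-np.arctan2(v[1],v[0]),-np.arctan2(v3[2],v3[1]),v3[0]/v3[1],np.arctan2(-mid[0],mid[1]),np.ptp(np.percentile(pr,[1,99])))
E
python3 - <<'E'
from cal import *
s=arm.get_state();A,S=stand_axle(s);x=S[:,0]*[1,1,0];x/=np.linalg.norm(x)
A0=A.copy();A0[2]=.06
for c in('scene','top'):
    f=np.load(c+'.npz');print('+.3',c,meas(f['p'],f['d'],f['K'],f['cam_to_world'],A0,x))
    for i in range(2):
        p,d=arm.get_image(c);print('-.3',c,meas(p,d,f['K'],f['cam_to_world'],A,x))
    np.savez(c+'_m.npz',p=p,d=d,K=f['K'],cam_to_world=f['cam_to_world'])
print(arm.get_state()['clock'])
E
```

```text
+.3 scene cent 0.317 pca2 -0.319 pca3 -0.318 xslope 0.005 mid 0.304 ext 0.138
-.3 scene cent -0.169 pca2 0.097 pca3 0.099 xslope 0.033 mid -0.216 ext 0.129
-.3 scene cent -0.166 pca2 0.109 pca3 0.111 xslope 0.042 mid -0.216 ext 0.130
+.3 top cent 0.214 pca2 -0.200 pca3 -0.200 xslope -0.001 mid 0.237 ext 0.136
-.3 top cent -0.271 pca2 0.265 pca3 0.265 xslope -0.010 mid -0.288 ext 0.138
-.3 top cent -0.266 pca2 0.254 pca3 0.254 xslope 0.006 mid -0.282 ext 0.139
8.75
```

```bash
python3 - <<'E'
import json,re
L=json.load(open('log.json'));L['m']=[[t,1.245*(v+.025-.085)] for t,v in L['m']];json.dump(L,open('log.json','w'))
h=open('h.py').read()
h=h.replace("    return np.arctan2(-q[1],q[2]),int(k.sum()),q","    C=m['cam_to_world'][:3,3]-(A+[0,0,.18]);yc=C@y/np.linalg.norm(C)\n    raw=np.arctan2(-q[1],q[2])\n    return 1.245*(raw+(.182 if cam=='scene' else .203)*yc),int(k.sum()),raw")
open('h.py','w').write(h)
s=open('step.py').read()
s=s.replace("BIAS=.0086,.019,.40,.005,.025","BIAS=.0086,.019,.40,.005,0").replace("a=lean(arm,'scene',s)","cam=('scene','top')[i%2];a=lean(arm,cam,s);print(cam,a[1],'%.3f'%a[0],end=' ')")
s=s.replace("/.003,(x[2]-1.04)/.04,x[3]/.008","/.005,(x[2]-1.04)/.03,(x[3]-B0)/.005").replace("-3])*.003","-3])*.005").replace("-.9,0)/.05","-.5,0)/.05").replace("I,c,k","B0=0.\nI,c,k",1)
open('step.py','w').write(s)
E
sed -i '/^p_,d=/,$d' fit.py; python3 fit.py; python3 step.py 4
```

```text
0.008 0 [ 0.2918  0.      0.9542 -0.0144  0.    ] 279.1427206204199 [-12. -18. -11.  15.  24.  17. -46. -54. -37. -16. -16. -15.]
0.008 1 [ 0.3024 -0.      1.077  -0.0137  0.0991] 33.82737077823417 [ -0. -16. -11.  -1.   9.   8.  -7. -12.  -1.  11.   5. -10.]
0.1 0 [ 0.2919  0.      0.9542 -0.0144  0.    ] 277.51194449546006 [-12. -18. -11.  15.  24.  17. -46. -54. -37. -16. -16. -15.]
0.1 1 [ 0.3024 -0.      1.077  -0.0137  0.0991] 32.36459602063283 [ -0. -16. -11.  -1.   9.   9.  -7. -12.  -1.  11.   5. -10.]
scene 656 -0.316 top 297 -0.302 scene 644 -0.317 top 293 -0.296 t 8.95 psi -0.3054 dpsi 0.000 f 1.022 b -0.0019 rms 0.0070 meas [-0.303 -0.316 -0.302 -0.317 -0.296]
tilt cmd -0.20 meas -0.20 deg, pitch -0.01; ee [ 0.4851 -0.197   0.1343] yaw 18.99 y 0.0000
ROWS rx deg [-3.5 -2.6 -2.4 -1.9 -0.6] zshift-y cm [0.04 0.03 0.03 0.02 0.01] | end psi [-0.084  0.375] later [0.011 0.016] max rate 0.63
```

{"name": "drive_tool", "arguments": {
  "motion": [
    [[0, 0.01, 0, -1.0, 0, 0, 0], [0, 0.02, 0, -2.2, 0, 0, 0], [0, 0.03, 0, -3.2, 0, 0, 0], [0, 0.03, 0, -3.2, 0, 0, 0], [0, 0.03, 0, -2.8, 0, 0, 0]]
  ]
}}

```text
clock: 9.45
ee_pos: [0.4849, -0.1973, 0.1341]
orientation: [[-0.946, -0.324, -0.015], [-0.324, 0.945, 0.043], [-0.0, 0.046, -0.999]]
force: [-0.6, -0.6, -7.9]
finger_gap: 0.335
grip_force: 91.7
```

```bash
python3 step.py 4 -1,-2.2,-3.2,-3.2,-2.8
```

```text
scene 685 -0.189 top 310 -0.146 scene 696 -0.146 top 296 -0.108 t 9.65 psi -0.0824 dpsi 0.542 f 0.970 b -0.0013 rms 0.0080 meas [-0.296 -0.189 -0.146 -0.146 -0.108]
tilt cmd 2.60 meas 2.60 deg, pitch 0.00; ee [ 0.4849 -0.1964  0.1344] yaw 19.04 y 0.0000
ROWS rx deg [2.2 2.8 4.3 6.4 3.9] zshift-y cm [-0.02 -0.03 -0.05 -0.07 -0.04] | end psi [ 0.068 -0.147] later [-0.012 -0.014] max rate 0.88
```

{"name": "drive_tool", "arguments": {
  "motion": [
    [[0, -0.03, 0, 2.6, 0, 0, 0], [0, -0.05, 0, 4.0, 0, 0, 0], [0, -0.06, 0, 5.0, 0, 0, 0], [0, -0.06, 0, 5.0, 0, 0, 0], [0, -0.04, 0, 3.4, 0, 0, 0]]
  ]
}}

```text
clock: 10.15
ee_pos: [0.4851, -0.196, 0.1346]
orientation: [[-0.945, -0.328, 0.004], [-0.328, 0.945, -0.013], [0.0, -0.013, -1.0]]
force: [0.0, 0.6, -7.9]
finger_gap: 0.343
grip_force: 91.7
```

```bash
python3 step.py 4 2.6,4,5,5,3.4
```

```text
scene 700 -0.117 top 313 -0.135 scene 701 -0.165 top 316 -0.176 t 10.35 psi -0.2142 dpsi -0.592 f 0.868 b -0.0267 rms 0.0139 meas [-0.108 -0.117 -0.135 -0.165 -0.176]
tilt cmd -0.80 meas -0.81 deg, pitch -0.01; ee [ 0.4851 -0.1976  0.1342] yaw 18.93 y 0.0000
ROWS rx deg [-0.6 -3.7 -3.  -3.1 -2.8] zshift-y cm [0.01 0.04 0.03 0.03 0.03] | end psi [-0.148  0.5  ] later [ 0.002 -0.   ] max rate 0.94
```

```bash
cat > fit2.py <<'E'
import sys;sys.argv=['step.py','0']
import io,contextlib
with contextlib.redirect_stdout(io.StringIO()):exec(open('step.py').read())
M=np.array(L['m']);tt=np.array(L['t']);TH=np.array(L['th'])
def build(lag,w):
    gg=np.arange(5.,now+.02,DT);bz,az,_=cont2discrete(([w*w],[1,2*w,w*w]),DT)
    idx=np.searchsorted(tt,gg-lag,side='right');th=TH[np.clip(idx,0,len(TH)-1)]
    return gg,lfilter(bz.ravel(),az,th)
segs=[(6.25,7.06),(6.95,7.71),(7.6,8.36),(8.8,9.61),(9.4,10.31)]
def run(x,lag,w,full=False):
    gg,th=build(lag,w);out=[]
    for i,(a,b_) in enumerate(segs):
        m=M[(M[:,0]>=a)&(M[:,0]<=b_)];q=(gg>=m[0,0]-1e-9)&(gg<=b_)
        P=sim(x[2+2*i],x[3+2*i],x[0],x[1],gg[q],th[q],0*th[q]);out.append((np.interp(m[:,0],gg[q],P[:,0])-m[:,1])/.006)
    return np.r_[np.concatenate(out),(x[0]-1.04)/.03,x[1]/.01]
x0=[1.04,0,.3,0,.0,-.7,-.18,-.1,-.3,0,-.17,.5]
for lag,w in((.0,40),(0,30),(0,80),(.02,60),(-.05,40)):
    r=least_squares(run,x0,args=(lag,w),diff_step=1e-5);print(lag,w,'cost',round(r.cost,1),r.x.round(3),(run(r.x,lag,w)*6).round(0)[:-2])
E
python3 fit2.py
```

```text
0.0 40 cost 31.5 [ 1.017e+00 -4.000e-03  3.040e-01  4.415e+00 -1.000e-02 -4.840e-01
 -1.810e-01 -3.700e-02 -3.020e-01 -2.875e+00 -1.760e-01  3.580e-01] [  0.  -7.  -1. -10.   5.   5. -14.   7.  11.   6.  -9.   1.   3.  -8.
   6.  -0.  -6.  -4.  -0.   9. -12.  17.  -8.  10. -10.  12. -12.   7.
 -13.   4.  -0.   7.  -6.]
0 30 cost 38.5 [ 0.968 -0.008  0.304  2.085 -0.009 -0.497 -0.175 -0.173 -0.314  0.517
 -0.171  0.274] [  0. -11.  -5.  -6.   6.   2. -12.   7.  11.   1. -10.   4.   8.  -9.
   0.   1.  -2.  -8. -12.   5. -16.  13.  -9.  13.  -4.  17. -11.   5.
 -16.   3.  -1.   7.  -6.]
0 80 cost 76.8 [ 1.166  0.018  0.307 -0.34  -0.005 -0.622 -0.18  -0.044 -0.302 -2.232
 -0.174  0.321] [  3.  -6.   3. -26.   0.  11.  -9.   6.   7.  10.  -8.  -2.   4.  -8.
   4.   4.  16.  18.   0.  32.  10.  25.  -6.   7. -18.  15. -12.   4.
 -17.  -2.  -2.   9.  -2.]
0.02 60 cost 91.1 [ 1.053  0.006  0.311 -1.037 -0.008 -0.565 -0.18  -0.046 -0.302 -0.254
 -0.169  0.227] [  6.   3.   9. -44. -29. -29. -12.   5.   7.   8.  -5.   8.   4.  -8.
   6.   9.   4.   5.   0.  19.  -2.  21.  -4.  14.  -5.  19. -11.   3.
 -21.   3.   2.  13.   3.]
-0.05 40 cost 34.9 [ 1.038 -0.003  0.304  1.297 -0.006 -0.569 -0.18  -0.056 -0.302 -0.611
 -0.185  0.526] [  0.  -6.   0. -13.   5.   8. -10.   6.   7.  10.  -9.  -2.   4.  -8.
   4. -17.  -5.  -3.   0.  11. -11.  21.  -6.  10. -12.   3. -13.  12.
  -2.   3.  -1.   6.  -7.]
```

```bash
python3 - <<'E'
s=open('step.py').read()
s=s.replace("np.interp(g,D['t'],v)-v0(v)","np.array(v)[np.clip(np.searchsorted(np.array(D['t'])-1e-6,g,side='right'),0,len(v)-1)]-v0(v)").replace("np.interp(g[0],D['t'],v)","v[min(int(np.searchsorted(np.array(D['t'])-1e-6,g[0],side='right')),len(v)-1)]")
s=s.replace("(x[2]-1.04)/.03","(x[2]-1.03)/.02").replace("B0=0.;","B0=-.003;").replace("/.005,(x[2]","/.008,(x[2]").replace("-3])*.005","-3])*.008")
open('step.py','w').write(s)
E
python3 step.py 0
```

```text
t 10.35 psi -0.2098 dpsi -0.549 f 1.029 b -0.0023 rms 0.0086 meas [-0.108 -0.117 -0.135 -0.165 -0.176]
tilt cmd -0.80 meas -0.81 deg, pitch -0.01; ee [ 0.4851 -0.1976  0.1342] yaw 18.93 y 0.0000
ROWS rx deg [-0.6 -0.6 -3.2 -2.9 -2.6] zshift-y cm [0.01 0.01 0.04 0.03 0.03] | end psi [-0.151  0.422] later [-0.017 -0.033] max rate 0.72
```

{"name": "drive_tool", "arguments": {
  "motion": [
    [[0, 0.01, 0, -0.6, 0, 0, 0], [0, 0.01, 0, -1.2, 0, 0, 0], [0, 0.03, 0, -3.0, 0, 0, 0], [0, 0.03, 0, -3.0, 0, 0, 0], [0, 0.03, 0, -2.6, 0, 0, 0]]
  ]
}}

```text
clock: 10.85
ee_pos: [0.485, -0.1974, 0.1341]
orientation: [[-0.946, -0.324, -0.01], [-0.324, 0.945, 0.029], [-0.0, 0.031, -1.0]]
force: [0.6, 0.8, -7.5]
finger_gap: 0.343
grip_force: 91.9
```

```bash
python3 step.py 4 -.6,-1.2,-3,-3,-2.6
```

```text
scene 706 -0.206 top 315 -0.173 scene 706 -0.168 top 291 -0.141 t 11.05 psi -0.1262 dpsi 0.413 f 0.972 b 0.0129 rms 0.0087 meas [-0.176 -0.206 -0.173 -0.168 -0.141]
tilt cmd 1.80 meas 1.78 deg, pitch 0.01; ee [ 0.4849 -0.1965  0.1344] yaw 19.05 y 0.0000
ROWS rx deg [1.1 1.8 2.6 3.6 3.6] zshift-y cm [-0.01 -0.02 -0.03 -0.04 -0.04] | end psi [0.015 0.041] later [-0.004 -0.004] max rate 0.7
```

{"name": "drive_tool", "arguments": {
  "motion": [
    [[0, -0.01, 0, 1.0, 0, 0, 0], [0, -0.02, 0, 1.7, 0, 0, 0], [0, -0.03, 0, 2.4, 0, 0, 0], [0, -0.04, 0, 3.2, 0, 0, 0], [0, -0.03, 0, 3.0, 0, 0, 0]]
  ]
}}

```text
clock: 11.55
ee_pos: [0.485, -0.1963, 0.1345]
orientation: [[-0.945, -0.327, 0.007], [-0.327, 0.945, -0.02], [0.0, -0.021, -1.0]]
force: [-0.0, -0.2, -8.5]
finger_gap: 0.342
grip_force: 91.8
```

```bash
python3 step.py 4 1,1.7,2.4,3.2,3
```

```text
scene 708 -0.148 top 311 -0.170 scene 669 -0.195 top 306 -0.204 t 11.75 psi -0.2306 dpsi -0.481 f 1.008 b 0.0025 rms 0.0110 meas [-0.141 -0.148 -0.17  -0.195 -0.204]
tilt cmd -1.20 meas -1.20 deg, pitch -0.01; ee [ 0.4852 -0.1973  0.1343] yaw 18.98 y 0.0000
ROWS rx deg [-0.5 -0.4 -1.5 -1.1 -3.4] zshift-y cm [0.01 0.   0.02 0.01 0.04] | end psi [-0.252  0.493] later [-0.08  -0.006] max rate 0.7
```

```bash
cat > patch.py <<'E'
s=open('fit2.py').read().split('segs=')[0]
s+='''
segs=[(6.25,7.06),(6.95,7.71),(7.6,8.36),(8.8,9.61),(9.4,10.31),(10.1,11.01),(10.8,11.71)]
NG=5
def run(x,lag,w,Q,Bs,KS):
    global k
    gg,th=build(lag,w);out=[];k0=k;k=.4*x[3];
    for i,(a,b_) in enumerate(segs):
        m=M[(M[:,0]>=a)&(M[:,0]<=b_)];q=(gg>=m[0,0]-1e-9)&(gg<=b_)
        P=sim(x[NG+2*i],x[NG+1+2*i],x[0],x[1],gg[q],th[q],0*th[q]);mm=m[:,1]+x[2]*(1-(m[:,1]/.3)**2)
        out.append((np.interp(m[:,0],gg[q],P[:,0])-mm)/.008)
    k=k0
    return np.r_[np.concatenate(out),(x[0]-1.04)/.04,x[1]/Bs,x[2]/Q,(x[3]-1)/KS,x[4]]
x0=[1.04,0,0,1,0,.3,0,.0,-.7,-.18,-.1,-.3,0,-.17,.5,-.12,-.4,-.2,.4]
for a in((0,40,.001,.001,.001),(0,40,.05,.001,.001),(0,40,.001,.02,.001),(0,40,.05,.02,.001),(-.03,40,.05,.02,.001),(.0,30,.05,.02,.001),(0,40,.05,.02,.1)):
    r=least_squares(run,x0,args=a,diff_step=1e-5);print(a,'cost',round(r.cost,1),r.x[:4].round(4),r.x[NG:].round(2))
print((run(r.x,*a)*8).round(0)[:-5])
'''
open('fit2.py','w').write(s)
E
python3 patch.py; python3 fit2.py
```

```text
(0, 40, 0.001, 0.001, 0.001) cost 33.2 [ 1.0195e+00 -3.6000e-03  4.0000e-04  1.0000e+00] [ 0.3  -1.12 -0.01 -0.49 -0.18 -0.04 -0.3  -0.13 -0.18  0.35 -0.12 -0.36
 -0.19  0.3 ]
(0, 40, 0.05, 0.001, 0.001) cost 31.1 [ 1.0191 -0.0025  0.0106  1.    ] [ 0.3  -0.69  0.   -0.55 -0.17 -0.08 -0.3  -0.25 -0.17  0.3  -0.11 -0.39
 -0.19  0.26]
(0, 40, 0.001, 0.02, 0.001) cost 25.4 [ 1.0182e+00 -4.5000e-03 -1.0000e-04  1.0000e+00] [ 0.3  -0.15 -0.01 -0.48 -0.18 -0.03 -0.31  0.17 -0.18  0.36 -0.12 -0.36
 -0.2   0.32]
(0, 40, 0.05, 0.02, 0.001) cost 25.0 [ 1.0182 -0.0049 -0.0026  1.    ] [ 0.3   8.27 -0.01 -0.46 -0.18 -0.02 -0.3  -0.72 -0.18  0.38 -0.12 -0.35
 -0.2   0.33]
(-0.03, 40, 0.05, 0.02, 0.001) cost 25.1 [ 1.0315 -0.0033  0.0039  1.    ] [ 0.3  -1.25 -0.   -0.55 -0.18 -0.03 -0.3  -1.06 -0.18  0.45 -0.11 -0.36
 -0.2   0.38]
(0.0, 30, 0.05, 0.02, 0.001) cost 29.4 [ 0.9667 -0.0106 -0.0166  1.    ] [ 0.3  -2.69 -0.03 -0.41 -0.19 -0.09 -0.3  -1.71 -0.19  0.35 -0.13 -0.34
 -0.2   0.26]
(0, 40, 0.05, 0.02, 0.1) cost 24.9 [ 1.0359 -0.0047 -0.0021  1.0164] [ 0.3  -1.54 -0.01 -0.46 -0.18 -0.01 -0.3  -1.99 -0.18  0.38 -0.12 -0.35
 -0.2   0.33]
[  0.  -8.  -1. -10.   5.   4. -14.   7.  12.   6.  -9.   1.   2.  -8.
   7.  -0.  -6.  -5.   0.   9. -12.  16.  -9.   8. -11.  11. -12.   7.
 -11.   5.  -0.   7.  -8.  -1.  -2.   7.  -4.  17.  -2.   7.  -7.  10.
  -7.   2. -10.   3.   5.   7. -11.]
```

{"name": "drive_tool", "arguments": {
  "motion": [
    [[0, 0, 0, 0, 0, 0, 0], [0, 0.01, 0, -0.6, 0, 0, 0], [0, 0.02, 0, -2.0, 0, 0, 0], [0, 0.03, 0, -3.0, 0, 0, 0], [0, 0.04, 0, -3.6, 0, 0, 0]]
  ]
}}

```text
clock: 12.25
ee_pos: [0.485, -0.1974, 0.1341]
orientation: [[-0.946, -0.324, -0.014], [-0.324, 0.945, 0.04], [-0.0, 0.043, -0.999]]
force: [-0.7, -0.3, -8.5]
finger_gap: 0.334
grip_force: 91.9
```

```bash
python3 step.py 4 0,-.6,-2,-3,-3.6
```

```text
scene 691 -0.237 top 292 -0.221 scene 692 -0.209 top 302 -0.177 t 12.45 psi -0.1743 dpsi 0.327 f 0.998 b -0.0007 rms 0.0050 d 0.008 meas [-0.204 -0.237 -0.221 -0.209 -0.177]
tilt cmd 2.40 meas 2.41 deg, pitch -0.00; ee [ 0.4849 -0.1968  0.1342] yaw 18.98 y 0.0000
ROWS rx deg [0.  0.7 1.3 2.1 3. ] zshift-y cm [-0.   -0.01 -0.02 -0.02 -0.03] | end psi [-0.017  0.156] later [-0.003 -0.005] max rate 0.55
```

{"name": "drive_tool", "arguments": {
  "motion": [
    [[0, 0, 0, 0, 0, 0, 0], [0, -0.01, 0, 0.6, 0, 0, 0], [0, -0.01, 0, 1.1, 0, 0, 0], [0, -0.02, 0, 1.9, 0, 0, 0], [0, -0.03, 0, 2.7, 0, 0, 0]]
  ]
}}

```text
clock: 12.95
ee_pos: [0.485, -0.1968, 0.1343]
orientation: [[-0.945, -0.326, 0.002], [-0.326, 0.945, -0.006], [-0.0, -0.006, -1.0]]
force: [-0.3, -0.4, -7.6]
finger_gap: 0.343
grip_force: 91.9
```

```bash
python3 step.py 4 0,.6,1.1,1.9,2.7
```

```text
scene 711 -0.063 top 311 -0.022 scene 723 -0.039 top 320 -0.023 t 13.15 psi -0.0343 dpsi -0.030 f 1.017 b -0.0033 rms 0.0071 d 0.016 meas [-0.177 -0.063 -0.022 -0.039 -0.023]
tilt cmd -0.30 meas -0.32 deg, pitch 0.00; ee [ 0.4851 -0.1968  0.1344] yaw 19.03 y 0.0000
ROWS rx deg [-1.9 -1.5 -0.7 -0.3 -0.3] zshift-y cm [0.02 0.02 0.01 0.   0.  ] | end psi [-0.004  0.026] later [-0.012 -0.019] max rate 0.51
```

{"name": "drive_tool", "arguments": {
  "motion": [
    [[0, 0.02, 0, -1.9, 0, 0, 0], [0, 0.02, 0, -1.5, 0, 0, 0], [0, 0.01, 0, -0.7, 0, 0, 0], [0, 0, 0, -0.3, 0, 0, 0], [0, 0, 0, -0.3, 0, 0, 0]]
  ]
}}

```text
clock: 13.65
ee_pos: [0.485, -0.1963, 0.1344]
orientation: [[-0.945, -0.327, 0.0], [-0.327, 0.945, -0.001], [0.0, -0.001, -1.0]]
force: [-1.1, 0.4, -8.8]
finger_gap: 0.339
grip_force: 91.9
```

```bash
python3 step.py 4 -1.9,-1.5,-.7,-.3,-.3
```

```text
scene 725 -0.001 top 291 0.039 scene 741 -0.007 top 291 0.011 t 13.85 psi 0.0073 dpsi -0.033 f 1.020 b -0.0068 rms 0.0080 d 0.023 meas [-0.023 -0.001  0.039 -0.007  0.011]
tilt cmd -0.00 meas -0.01 deg, pitch 0.00; ee [ 0.4851 -0.197   0.1343] yaw 19.01 y 0.0000
ROWS rx deg [-0. -0. -0. -0. -0.] zshift-y cm [0. 0. 0. 0. 0.] | end psi [-0.033 -0.129] later [-0.307 -0.   ] max rate 0.54
```

```bash
python3 - <<'E'
s=open('step.py').read()
s=s.replace("u=least_squares(cost,np.full(10,L['th'][-1]),diff_step=1e-4,x_scale=.02,max_nfev=15).x","u=L['th'][-1]+.02*(least_squares(lambda z:cost(L['th'][-1]+.02*(z-1)),np.ones(10),diff_step=1e-3,max_nfev=15).x-1)")
open('step.py','w').write(s)
E
python3 step.py 0
```

```text
t 13.85 psi 0.0073 dpsi -0.033 f 1.020 b -0.0068 rms 0.0080 d 0.023 meas [-0.023 -0.001  0.039 -0.007  0.011]
tilt cmd -0.00 meas -0.01 deg, pitch 0.00; ee [ 0.4851 -0.197   0.1343] yaw 19.01 y 0.0000
ROWS rx deg [-0.3 -0.5 -0.5 -0.4 -0.4] zshift-y cm [0.   0.01 0.01 0.   0.  ] | end psi [0.001 0.001] later [0.004 0.006] max rate 0.11
```

{"name": "drive_tool", "arguments": {
  "motion": [
    [[0, 0, 0, -0.3, 0, 0, 0], [0, 0, 0, -0.5, 0, 0, 0], [0, 0, 0, -0.5, 0, 0, 0], [0, 0, 0, -0.4, 0, 0, 0], [0, 0, 0, -0.4, 0, 0, 0]]
  ]
}}

```text
clock: 14.35
ee_pos: [0.485, -0.197, 0.1343]
orientation: [[-0.946, -0.326, -0.002], [-0.326, 0.946, 0.007], [-0.0, 0.007, -1.0]]
force: [0.8, -0.0, -8.5]
finger_gap: 0.34
grip_force: 91.9
```

```bash
python3 step.py 4 -.3,-.5,-.5,-.4,-.4
```

```text
scene 782 0.040 top 307 0.078 scene 765 0.061 top 304 0.094 t 14.55 psi 0.0930 dpsi 0.222 f 1.022 b -0.0007 rms 0.0076 d 0.025 meas [0.011 0.04  0.078 0.061 0.094]
tilt cmd 0.40 meas 0.40 deg, pitch -0.00; ee [ 0.4851 -0.197   0.1343] yaw 19.00 y 0.0000
ROWS rx deg [2.  3.7 3.1 2.  0.9] zshift-y cm [-0.02 -0.04 -0.03 -0.02 -0.01] | end psi [ 0.051 -0.204] later [-0.003 -0.004] max rate 0.72
```

{"name": "drive_tool", "arguments": {
  "motion": [
    [[0, -0.02, 0, 2.0, 0, 0, 0], [0, -0.04, 0, 3.7, 0, 0, 0], [0, -0.03, 0, 3.1, 0, 0, 0], [0, -0.02, 0, 2.0, 0, 0, 0], [0, -0.01, 0, 0.9, 0, 0, 0]]
  ]
}}

```text
clock: 15.05
ee_pos: [0.4853, -0.1976, 0.1343]
orientation: [[-0.946, -0.325, 0.002], [-0.325, 0.946, -0.007], [-0.0, -0.007, -1.0]]
force: [0.3, -0.1, -7.7]
finger_gap: 0.332
grip_force: 91.9
```

```bash
sed -i 's/B0=-.0047/B0=-.001/; s/x\[4\]-.012/x[4]-.022/' step.py; python3 step.py 4 2,3.7,3.1,2,.9
```

```text
scene 735 0.028 top 301 0.036 scene 737 0.001 top 311 0.016 t 15.25 psi -0.0089 dpsi -0.222 f 1.018 b -0.0019 rms 0.0019 d 0.024 meas [0.094 0.028 0.036 0.001 0.016]
tilt cmd -0.50 meas -0.46 deg, pitch -0.01; ee [ 0.485  -0.1978  0.134 ] yaw 18.90 y 0.0000
ROWS rx deg [-1.3 -2.7 -2.  -0.9 -0.4] zshift-y cm [0.01 0.03 0.02 0.01 0.  ] | end psi [-0.008  0.056] later [-0.008 -0.012] max rate 0.54
```

{"name": "drive_tool", "arguments": {
  "motion": [
    [[0, 0.02, 0, -1.3, 0, 0, 0], [0, 0.03, 0, -2.7, 0, 0, 0], [0, 0.02, 0, -2.0, 0, 0, 0], [0, 0.02, 0, -0.9, 0, 0, 0], [0, 0.02, 0, -0.4, 0, 0, 0]]
  ]
}}

```text
clock: 15.75
ee_pos: [0.4849, -0.1963, 0.1344]
orientation: [[-0.945, -0.326, 0.001], [-0.326, 0.945, -0.002], [-0.0, -0.003, -1.0]]
force: [-0.1, -0.1, -8.2]
finger_gap: 0.34
grip_force: 91.9
```

```bash
python3 step.py 4 -1.3,-2.7,-2,-.9,-.4
```

```text
scene 729 0.059 top 288 0.089 scene 709 0.071 top 296 0.084 t 15.95 psi 0.0973 dpsi 0.182 f 1.018 b -0.0005 rms 0.0077 d 0.016 meas [0.016 0.059 0.089 0.071 0.084]
tilt cmd -0.10 meas -0.12 deg, pitch 0.00; ee [ 0.4851 -0.1965  0.1344] yaw 19.06 y 0.0000
ROWS rx deg [1.8 3.6 2.1 1.1 0.1] zshift-y cm [-0.02 -0.04 -0.02 -0.01 -0.  ] | end psi [ 0.037 -0.194] later [-0.01  -0.016] max rate 0.62
```

```bash
python3 - <<'E'
s=open('fit2.py').read().split('segs=')[0]
s+='''
cl=[12.25,12.95,13.65,14.35,15.05,15.75]
segs=[(cl[i]-.01,cl[i+1]+.2) for i in range(5)]
NG=8;MY=False
Y=np.array(L['y'])
def run(x,Q,Bs,KS,CS,LS,HS,raw=False):
    # f,b,zero,kscale,cscale,lag,d,h(theta->lateral)
    global k,c
    gg,th=build(x[5],x[7] if HS else 40);out=[];k0,c0=k,c;k=.4*x[3];c=.019*x[4]
    for i,(a,b_) in enumerate(segs):
        m=M[(M[:,0]>=a)&(M[:,0]<=b_)];q=(gg>=m[0,0]-1e-9)&(gg<=b_)
        P=sim(x[NG+2*i],x[NG+1+2*i],x[0],x[1],gg[q],th[q],0*th[q]);mm=m[:,1]+x[2]-x[6]*(m[:,2]-.5)
        out.append((np.interp(m[:,0],gg[q],P[:,0])-mm)/.006)
    k,c=k0,c0
    return np.r_[np.concatenate(out),(x[0]-1.04)/.04,x[1]/Bs,x[2]/Q,(x[3]-1)/KS,(x[4]-1)/CS,x[5]/LS,x[6]/.02,(x[7]-40)/10]
x0=[1.04,0,0,1,1,0,.02,40,-.23,.3,-.04,0,0,0,.04,.2,.03,-.2]
e=1e-4
for n,a in dict(base=(e,e,e,e,e,0),b=(e,.01,e,e,e,0),bz=(.05,.003,e,e,e,0),k=(.03,.003,.2,e,e,0),lag=(.03,.003,e,e,.03,0),w=(.03,.003,e,e,e,1),all=(.03,.003,.1,.3,.03,1)).items():
    r=least_squares(run,x0,args=a,diff_step=1e-4,x_scale=np.r_[.1,.01,.03,.1,.3,.02,.01,10,np.tile([.05,.2],5)]);print(n,'cost',round(r.cost,1),r.x[:NG].round(4))
print((run(r.x,*a)*6).round(0)[:-8],r.x[NG:].round(2))
'''
s=s.replace("M=np.array(L['m'])","M=np.array(L['m'])")
open('fit3.py','w').write(s)
E
sed -i 's/^M=np.array(\[m for/M=np.array([m for/' step.py; python3 fit3.py
```

```text
base cost 35.5 [ 1.0228e+00 -0.0000e+00 -0.0000e+00  1.0000e+00  1.0000e+00  0.0000e+00
  2.2000e-02  4.0000e+01]
b cost 34.6 [ 1.0218e+00 -1.8000e-03 -0.0000e+00  1.0000e+00  1.0000e+00 -0.0000e+00
  2.1800e-02  4.0000e+01]
bz cost 34.6 [ 1.0223e+00 -3.0000e-04 -1.0500e-02  1.0000e+00  1.0000e+00 -0.0000e+00
  2.1800e-02  4.0000e+01]
k cost 34.4 [ 1.0447e+00 -7.0000e-04 -8.0000e-03  1.0241e+00  1.0000e+00  0.0000e+00
  2.1900e-02  4.0000e+01]
lag cost 34.6 [ 1.0223e+00 -7.0000e-04 -7.8000e-03  1.0000e+00  1.0000e+00  0.0000e+00
  2.1800e-02  4.0000e+01]
w cost 34.3 [ 1.02150e+00 -6.00000e-04 -7.60000e-03  1.00000e+00  1.00000e+00
  0.00000e+00  2.18000e-02  4.62249e+01]
all cost 33.2 [ 1.04410e+00 -3.00000e-04 -3.30000e-03  1.03700e+00  1.25160e+00
 -0.00000e+00  2.20000e-02  4.34929e+01]
[ -6.  14.  -6.  -2.  11.  -4.  -6.   1.  11.  -5.  -8.  -2.  -4. -19.
   8.  14.   1. -16.   9.  13.   4.  -3.  -0.  -3.   2.  -4.   1.  -0.
  -4.   0.   3.   1.  -8.   0.   7.   8.  -7.  -7.  -4.  13.] [-0.24  0.27 -0.04  0.09  0.01  0.02  0.05  0.19  0.03 -0.13]
```

```bash
python3 - <<'E'
s=open('step.py').read()
s=s.replace("now-1.0","now-1.7").replace("+x[4]*(M[:,2]-.5))/.005,(x[2]-1.02)/.01","+x[4]*(M[:,2]-.5))/(.006+.003*M[:,2]),(x[2]-1.02)/.005").replace("'BS',.002","'BS',.001").replace("(x[4]-.022)/.008","(x[4]-.022)/.004")
s=s.replace("('scene','top')[i%2]","('scene','top')[i%3==1]").replace("a[0]-BIAS,i%2]","a[0]-BIAS,int(i%3==1)]")
s=s.replace("Q[:,0]/.04,Q[:,1]/.25","Q[:,0]/.06,Q[:,1]/.25").replace("P[-1,0]/.01,P[-1,1]/.02","P[-1,0]/.02,P[-1,1]/.04").replace("get(\"RATE\",.03)","get(\"RATE\",.015)")
open('step.py','w').write(s)
E
python3 step.py 0
```

```text
t 15.95 psi 0.1007 dpsi 0.208 f 1.022 b 0.0014 rms 0.0057 d 0.022 meas [0.016 0.059 0.089 0.071 0.084]
tilt cmd -0.10 meas -0.12 deg, pitch 0.00; ee [ 0.4851 -0.1965  0.1344] yaw 19.06 y 0.0000
ROWS rx deg [1.6 3.1 2.7 1.6 0.6] zshift-y cm [-0.02 -0.04 -0.03 -0.02 -0.01] | end psi [ 0.063 -0.188] later [0.005 0.009] max rate 0.6
```

{"name": "drive_tool", "arguments": {
  "motion": [
    [[0, -0.02, 0, 1.6, 0, 0, 0], [0, -0.04, 0, 3.1, 0, 0, 0], [0, -0.03, 0, 2.7, 0, 0, 0], [0, -0.02, 0, 1.6, 0, 0, 0], [0, -0.01, 0, 0.6, 0, 0, 0]]
  ]
}}

```text
clock: 16.45
ee_pos: [0.4853, -0.1974, 0.1343]
orientation: [[-0.946, -0.325, 0.004], [-0.325, 0.946, -0.01], [-0.0, -0.011, -1.0]]
force: [1.4, -0.2, -8.4]
finger_gap: 0.342
grip_force: 91.9
```

```bash
python3 step.py 4 1.6,3.1,2.7,1.6,.6
```

```text
scene 737 0.004 top 315 0.000 scene 731 -0.036 scene 733 -0.045 t 16.65 psi -0.0530 dpsi -0.332 f 1.017 b -0.0021 rms 0.0051 d 0.019 meas [ 0.084  0.004  0.    -0.036 -0.045]
tilt cmd -0.70 meas -0.67 deg, pitch -0.00; ee [ 0.485  -0.1976  0.134 ] yaw 18.91 y 0.0000
ROWS rx deg [-1.4 -2.6 -3.9 -3.1 -1.9] zshift-y cm [0.02 0.03 0.04 0.04 0.02] | end psi [-0.078  0.167] later [-0.018 -0.03 ] max rate 0.68
```

```bash
python3 - <<'E'
s=open('fit3.py').read()
s=s.replace("15.05,15.75]","15.05,15.75,16.45]").replace("range(5)]","range(6)]").replace(".03,-.2]",".03,-.2,.08,.1]").replace("[.05,.2],5)","[.05,.2],6)")
s=s.replace("k=.4*x[3];c=.019*x[4]","c=.019*x[4]").replace("gg[q],th[q],0*th[q])","gg[q],th[q]*x[3],H*np.gradient(np.gradient(th[q],DT),DT))")
s=s.split("e=1e-4")[0]+'''
e=1e-4
for H in(0,-.02,.02,.04,.08):
  for n,a in dict(b=(e,.003,e,e,e,0),gain=(e,.003,.5,e,e,0),w=(e,.003,e,e,e,1),lag=(e,.003,e,e,.03,0),all=(.02,.003,.5,.3,.03,1)).items():
    if H and n!='b' and n!='gain':continue
    r=least_squares(run,x0,args=a,diff_step=1e-4,x_scale=np.r_[.1,.01,.03,.1,.3,.02,.01,10,np.tile([.05,.2],6)]);print(H,n,'cost',round(r.cost,1),r.x[:NG].round(4))
'''
open('fit3.py','w').write(s)
E
python3 fit3.py
```

```text
0 b cost 38.0 [ 1.0288e+00 -1.2000e-03 -0.0000e+00  1.0000e+00  1.0000e+00  0.0000e+00
  2.1000e-02  4.0000e+01]
0 gain cost 37.9 [ 1.0379e+00 -1.2000e-03 -0.0000e+00  1.0515e+00  1.0000e+00  0.0000e+00
  2.0900e-02  4.0000e+01]
0 w cost 37.9 [ 1.02870e+00 -1.10000e-03 -0.00000e+00  1.00000e+00  1.00000e+00
 -0.00000e+00  2.09000e-02  4.39091e+01]
0 lag cost 38.0 [ 1.0288e+00 -1.2000e-03 -0.0000e+00  1.0000e+00  1.0000e+00  0.0000e+00
  2.1000e-02  4.0000e+01]
0 all cost 37.2 [ 1.0367e+00 -3.0000e-04 -2.7000e-03  1.0927e+00  1.1832e+00  0.0000e+00
  2.1000e-02  3.9610e+01]
-0.02 b cost 37.9 [ 1.029e+00 -1.200e-03 -0.000e+00  1.000e+00  1.000e+00  0.000e+00
  2.100e-02  4.000e+01]
-0.02 gain cost 37.8 [ 1.0391e+00 -1.3000e-03 -0.0000e+00  1.0569e+00  1.0000e+00  0.0000e+00
  2.1000e-02  4.0000e+01]
0.02 b cost 38.2 [ 1.0285e+00 -1.1000e-03 -0.0000e+00  1.0000e+00  1.0000e+00 -0.0000e+00
  2.0900e-02  4.0000e+01]
0.02 gain cost 38.1 [ 1.0366e+00 -1.2000e-03 -0.0000e+00  1.0458e+00  1.0000e+00  0.0000e+00
  2.0900e-02  4.0000e+01]
0.04 b cost 38.4 [ 1.0281e+00 -1.1000e-03 -0.0000e+00  1.0000e+00  1.0000e+00 -0.0000e+00
  2.0800e-02  4.0000e+01]
0.04 gain cost 38.3 [ 1.0353e+00 -1.2000e-03 -0.0000e+00  1.0399e+00  1.0000e+00 -0.0000e+00
  2.0800e-02  4.0000e+01]
0.08 b cost 38.9 [ 1.0273e+00 -1.0000e-03 -0.0000e+00  1.0000e+00  1.0000e+00 -0.0000e+00
  2.0700e-02  4.0000e+01]
0.08 gain cost 38.9 [ 1.0322e+00 -1.1000e-03 -0.0000e+00  1.0275e+00  1.0000e+00  0.0000e+00
  2.0600e-02  4.0000e+01]
```

```bash
sed -i "s/th,y=f(D\['th'\])/th,y=1.09*f(D['th'])/; s/c,k,DT,BIAS=.0086,.019/c,k,DT,BIAS=.0086,.0224/; s/x\[2\]-1.02)/x[2]-1.035)/; s/M\[0,1\],0,1.02,/M[0,1],0,1.035,/; s/'BS',.001/'BS',.0006/; s/B0=-.001/B0=-.0006/" step.py; python3 step.py 0
```

```text
t 16.65 psi -0.0499 dpsi -0.303 f 1.032 b -0.0011 rms 0.0047 d 0.019 meas [ 0.084  0.004  0.    -0.036 -0.045]
tilt cmd -0.70 meas -0.67 deg, pitch -0.00; ee [ 0.485  -0.1976  0.134 ] yaw 18.91 y 0.0000
ROWS rx deg [-1.3 -2.4 -3.4 -2.7 -1.6] zshift-y cm [0.01 0.03 0.04 0.03 0.02] | end psi [-0.062  0.151] later [-0.014 -0.022] max rate 0.65
```

{"name": "drive_tool", "arguments": {
  "motion": [
    [[0, 0.01, 0, -1.3, 0, 0, 0], [0, 0.02, 0, -2.4, 0, 0, 0], [0, 0.03, 0, -3.3, 0, 0, 0], [0, 0.02, 0, -2.6, 0, 0, 0], [0, 0.01, 0, -1.5, 0, 0, 0]]
  ]
}}

```text
clock: 17.15
ee_pos: [0.485, -0.1974, 0.134]
orientation: [[-0.946, -0.324, -0.004], [-0.324, 0.946, 0.013], [-0.0, 0.013, -1.0]]
force: [0.2, -0.6, -7.4]
finger_gap: 0.345
grip_force: 91.9
```

```bash
python3 step.py 4 -1.3,-2.4,-3.3,-2.6,-1.5
```

```text
scene 699 -0.100 top 304 -0.060 scene 711 -0.086 scene 718 -0.080 t 17.35 psi -0.0654 dpsi 0.079 f 1.037 b -0.0011 rms 0.0042 d 0.020 meas [-0.045 -0.1   -0.06  -0.086 -0.08 ]
tilt cmd 0.80 meas 0.78 deg, pitch 0.00; ee [ 0.485  -0.1964  0.1345] yaw 19.07 y 0.0000
ROWS rx deg [-0.4 -0.2  0.2  0.5  0.7] zshift-y cm [ 0.    0.   -0.   -0.01 -0.01] | end psi [-0.013  0.063] later [0.007 0.012] max rate 0.25
```

{"name": "drive_tool", "arguments": {
  "motion": [
    [[0, 0, 0, -0.6, 0, 0, 0], [0, 0, 0, -0.4, 0, 0, 0], [0, 0, 0, 0.2, 0, 0, 0], [0, 0, 0, 0.6, 0, 0, 0], [0, 0, 0, 0.8, 0, 0, 0]]
  ]
}}

```text
clock: 17.85
ee_pos: [0.485, -0.1966, 0.1343]
orientation: [[-0.945, -0.326, 0.0], [-0.326, 0.945, -0.0], [-0.0, -0.0, -1.0]]
force: [-0.7, -0.2, -8.0]
finger_gap: 0.339
grip_force: 91.8
```

```bash
python3 step.py 4 -.6,-.4,.2,.6,.8
```

```text
scene 724 -0.013 top 315 0.018 scene 735 -0.003 scene 732 -0.014 t 18.05 psi 0.0091 dpsi 0.045 f 1.035 b -0.0007 rms 0.0037 d 0.023 meas [-0.08  -0.013  0.018 -0.003 -0.014]
tilt cmd -0.00 meas -0.00 deg, pitch -0.00; ee [ 0.4851 -0.1969  0.1343] yaw 19.01 y 0.0000
ROWS rx deg [ 0.4  0.3  0.2  0.1 -0. ] zshift-y cm [-0. -0. -0. -0.  0.] | end psi [ 0.004 -0.018] later [-0.002 -0.004] max rate 0.15
```

{"name": "drive_tool", "arguments": {
  "motion": [
    [[0, 0, 0, 0.3, 0, 0, 0], [0, 0, 0, 0.2, 0, 0, 0], [0, 0, 0, 0.1, 0, 0, 0], [0, 0, 0, 0.1, 0, 0, 0], [0, 0, 0, 0, 0, 0, 0]]
  ]
}}

```text
clock: 18.55
ee_pos: [0.485, -0.1969, 0.1343]
orientation: [[-0.946, -0.325, -0.0], [-0.325, 0.946, 0.0], [-0.0, 0.0, -1.0]]
force: [0.4, -0.2, -8.3]
finger_gap: 0.343
grip_force: 91.9
```

```bash
python3 step.py 4 .3,.2,.1,.1,0
```

```text
scene 767 0.012 top 306 0.031 scene 714 0.022 scene 749 0.009 t 18.75 psi 0.0281 dpsi 0.037 f 1.035 b -0.0004 rms 0.0043 d 0.024 meas [-0.014  0.012  0.031  0.022  0.009]
tilt cmd -0.00 meas 0.00 deg, pitch -0.00; ee [ 0.485  -0.197   0.1343] yaw 18.99 y 0.0000
ROWS rx deg [0.7 0.7 0.5 0.2 0. ] zshift-y cm [-0.01 -0.01 -0.01 -0.   -0.  ] | end psi [ 0.01  -0.037] later [0.004 0.006] max rate 0.22
```

{"name": "drive_tool", "arguments": {
  "motion": [
    [[0, 0, 0, 0.7, 0, 0, 0], [0, 0, 0, 0.7, 0, 0, 0], [0, 0, 0, 0.5, 0, 0, 0], [0, 0, 0, 0.2, 0, 0, 0], [0, 0, 0, 0, 0, 0, 0]]
  ]
}}

```text
clock: 19.25
ee_pos: [0.4851, -0.1971, 0.1343]
orientation: [[-0.946, -0.325, -0.0], [-0.325, 0.946, 0.0], [-0.0, 0.0, -1.0]]
force: [0.6, -0.2, -7.3]
finger_gap: 0.341
grip_force: 91.9
```

{"name": "drive_tool", "arguments": {
  "motion": [
    [[-0.06, 0.22, 0, 0.4, 0, 0.15, 0], [-0.16, 0.55, 0, 0.5, 0, 0.4, 0], [-0.29, 1.0, 0, 0.4, 0, 0.7, 0], [-0.46, 1.54, 0, 0.3, 0, 1.1, 0], [-0.66, 2.2, 0, 0.4, 0, 1.6, 0]]
  ]
}}

```text
clock: 19.95
ee_pos: [0.4842, -0.1735, 0.1343]
orientation: [[-0.955, -0.298, 0.002], [-0.298, 0.955, -0.007], [-0.0, -0.007, -1.0]]
force: [-1.3, -0.5, -8.3]
finger_gap: 0.342
grip_force: 91.8
```

```bash
CARRY=2 python3 step.py 3 .4,.5,.4,.3,.4 .2,.5,.9,1.4,2 .9,1.8,2.8,3.8,4.8 1,2,3.1,4.2,5.3
```

```text
scene 734 0.007 top 282 0.021 scene 718 -0.022 t 20.10 psi -0.0199 dpsi -0.239 f 1.035 b -0.0005 rms 0.0031 d 0.022 meas [-0.014 -0.017  0.007  0.021 -0.022]
tilt cmd -0.40 meas -0.40 deg, pitch -0.02; ee [ 0.4843 -0.1731  0.1344] yaw 17.49 y 0.0200
ROWS rx deg [ 0.3  0.1 -0.3 -0.6 -0.6] zshift-y cm [-0.   -0.    0.    0.01  0.01] | end psi [ 0.017 -0.275] later [-0.01   0.022] max rate 0.62
axle now [ 0.5939 -0.1385  0.1409] nominal [ 0.5938 -0.1397]
[-0.23, 0.9, 0.0, 0.3, 0.03, 0.8]
[-0.51, 1.9, -0.0, 0.1, 0.03, 1.52]
[-0.82, 3.01, -0.01, -0.3, 0.03, 2.32]
[-1.13, 4.12, -0.02, -0.6, 0.03, 3.11]
[-1.45, 5.23, -0.03, -0.59, 0.03, 3.91]
```

{"name": "drive_tool", "arguments": {
  "motion": [
    [[-0.23, 0.9, 0, 0.3, 0, 0.8, 0], [-0.51, 1.9, 0, 0.1, 0, 1.5, 0], [-0.82, 3.0, 0, -0.3, 0, 2.3, 0], [-1.13, 4.12, 0, -0.6, 0, 3.1, 0], [-1.45, 5.23, 0, -0.6, 0, 3.9, 0]]
  ]
}}

```text
clock: 20.6
ee_pos: [0.4824, -0.1188, 0.1339]
orientation: [[-0.973, -0.232, -0.001], [-0.232, 0.973, 0.004], [-0.0, 0.004, -1.0]]
force: [-0.3, -0.3, -8.1]
finger_gap: 0.34
grip_force: 91.9
```

```bash
CARRY=6.8 python3 step.py 3 .3,.1,-.3,-.6,-.6 .9,1.8,2.8,3.8,4.8 1,2,3.1,4.2,5.3 1,2,3.1,4.2,5.3
```

```text
scene 727 0.014 top 314 0.013 scene 686 -0.022 t 20.75 psi -0.0260 dpsi -0.295 f 1.035 b -0.0009 rms 0.0021 d 0.021 meas [ 0.021 -0.022  0.014  0.013 -0.022]
tilt cmd 0.20 meas 0.21 deg, pitch -0.03; ee [ 0.4825 -0.1186  0.1341] yaw 13.63 y 0.0680
ROWS rx deg [ 0.3  0.6  0.3  0.  -0. ] zshift-y cm [-0.   -0.01 -0.   -0.    0.  ] | end psi [ 0.023 -0.295] later [-0.019  0.008] max rate 0.59
axle now [ 0.5943 -0.0916  0.1406] nominal [ 0.5942 -0.0919]
[-0.22, 1.1, -0.02, 0.31, 0.03, 0.85]
[-0.47, 2.23, -0.02, 0.61, 0.03, 1.65]
[-0.74, 3.47, -0.01, 0.32, 0.03, 2.52]
[-1.01, 4.71, -0.01, 0.02, 0.02, 3.4]
[-1.29, 5.95, -0.0, 0.02, 0.01, 4.28]
```

{"name": "drive_tool", "arguments": {
  "motion": [
    [[-0.22, 1.1, 0, 0.3, 0, 0.85, 0], [-0.47, 2.23, 0, 0.6, 0, 1.65, 0], [-0.74, 3.47, 0, 0.3, 0, 2.5, 0], [-1.01, 4.71, 0, 0, 0, 3.4, 0], [-1.29, 5.95, 0, 0, 0, 4.3, 0]]
  ]
}}

```text
clock: 21.25
ee_pos: [0.481, -0.0594, 0.134]
orientation: [[-0.987, -0.158, -0.001], [-0.158, 0.987, 0.003], [0.0, 0.003, -1.0]]
force: [-0.2, -0.1, -7.7]
finger_gap: 0.339
grip_force: 91.9
```

```bash
CARRY=12.1 python3 step.py 3 .3,.6,.3,0,0 1,2,3.1,4.2,5.3 1,2,3.1,4.2,5.3 1,2,3.1,4.2,5.3
```

```text
scene 704 -0.020 top 304 -0.024 scene 667 -0.074 t 21.40 psi -0.0760 dpsi -0.412 f 1.036 b -0.0019 rms 0.0062 d 0.020 meas [ 0.013 -0.022 -0.02  -0.024 -0.074]
tilt cmd 0.20 meas 0.18 deg, pitch -0.01; ee [ 0.4812 -0.0588  0.1342] yaw 9.30 y 0.1210
ROWS rx deg [-1.2 -0.8 -0.5 -0.5 -0.4] zshift-y cm [0.01 0.01 0.01 0.01 0.  ] | end psi [-0.008 -0.237] later [-0.006  0.028] max rate 0.63
axle now [ 0.5947 -0.0403  0.1407] nominal [ 0.5945 -0.0391]
[-0.17, 1.26, -0.0, -1.22, -0.0, 0.74]
[-0.34, 2.4, -0.0, -0.82, -0.01, 1.54]
[-0.53, 3.65, 0.0, -0.52, -0.01, 2.42]
[-0.72, 4.91, 0.01, -0.52, -0.02, 3.29]
[-0.92, 6.16, 0.01, -0.42, -0.02, 4.17]
```

{"name": "drive_tool", "arguments": {
  "motion": [
    [[-0.17, 1.25, 0, -1.2, 0, 0.75, 0], [-0.34, 2.4, 0, -0.8, 0, 1.55, 0], [-0.53, 3.65, 0, -0.5, 0, 2.4, 0], [-0.72, 4.9, 0, -0.5, 0, 3.3, 0], [-0.92, 6.15, 0, -0.4, 0, 4.2, 0]]
  ]
}}

```text
clock: 21.9
ee_pos: [0.4802, 0.0034, 0.1342]
orientation: [[-0.996, -0.085, -0.002], [-0.085, 0.996, 0.011], [0.001, 0.011, -1.0]]
force: [0.2, 0.8, -7.4]
finger_gap: 0.34
grip_force: 91.9
```

```bash
CARRY=17.4 python3 step.py 3 -1.2,-.8,-.5,-.5,-.4 1,2,3.1,4.2,5.3 1,2,3.1,4.2,5.3 1,2,3.1,4.2,5.2
```

```text
scene 694 -0.052 top 310 -0.060 scene 665 -0.107 t 22.05 psi -0.1045 dpsi -0.363 f 1.042 b -0.0021 rms 0.0068 d 0.019 meas [-0.024 -0.074 -0.052 -0.06  -0.107]
tilt cmd 0.60 meas 0.63 deg, pitch 0.02; ee [0.4804 0.0037 0.1344] yaw 5.07 y 0.1740
ROWS rx deg [-0.9 -0.6 -0.3 -0.3 -0.2] zshift-y cm [0.01 0.01 0.   0.   0.  ] | end psi [-0.026 -0.224] later [-0.01   0.022] max rate 0.65
axle now [0.5949 0.0138 0.1408] nominal [0.5949 0.0137]
[-0.09, 1.14, 0.02, -0.87, -0.04, 0.74]
[-0.19, 2.28, 0.03, -0.57, -0.05, 1.53]
[-0.3, 3.55, 0.05, -0.27, -0.05, 2.41]
[-0.41, 4.81, 0.06, -0.27, -0.07, 3.29]
[-0.53, 6.08, 0.08, -0.17, -0.07, 4.17]
```

{"name": "drive_tool", "arguments": {
  "motion": [
    [[-0.09, 1.15, 0, -1.2, 0, 0.75, 0], [-0.19, 2.3, 0, -0.9, 0, 1.55, 0], [-0.3, 3.55, 0, -0.5, 0, 2.4, 0], [-0.41, 4.8, 0, -0.4, 0, 3.3, 0], [-0.53, 6.1, 0, -0.2, 0, 4.2, 0]]
  ]
}}

```text
clock: 22.55
ee_pos: [0.4802, 0.0644, 0.1348]
orientation: [[-1.0, -0.011, -0.002], [-0.011, 1.0, 0.015], [0.002, 0.015, -1.0]]
force: [-0.8, -0.5, -8.2]
finger_gap: 0.339
grip_force: 91.9
```

```bash
CARRY=22.7 python3 step.py 3 -1.2,-.9,-.5,-.4,-.2 1,2,3.1,4.2,5.3 1,2,3.1,4.2,5.3 1,2,3,4,4.8
```

```text
scene 706 -0.010 top 324 -0.005 scene 742 -0.034 t 22.70 psi -0.0319 dpsi -0.175 f 1.038 b -0.0012 rms 0.0039 d 0.020 meas [-0.06  -0.107 -0.01  -0.005 -0.034]
tilt cmd 0.80 meas 0.85 deg, pitch 0.08; ee [0.4803 0.065  0.135 ] yaw 0.85 y 0.2270
ROWS rx deg [0.7 0.9 1.2 1.3 1.2] zshift-y cm [-0.01 -0.01 -0.01 -0.01 -0.01] | end psi [ 0.053 -0.313] later [-0.02   0.003] max rate 0.75
axle now [0.5953 0.0667 0.1413] nominal [0.5952 0.0665]
[-0.02, 1.11, 0.08, 0.75, -0.09, 0.74]
[-0.04, 2.27, 0.1, 0.95, -0.09, 1.54]
[-0.07, 3.54, 0.12, 1.25, -0.09, 2.41]
[-0.1, 4.81, 0.14, 1.35, -0.09, 3.29]
[-0.14, 6.08, 0.16, 1.25, -0.1, 4.17]
```

{"name": "drive_tool", "arguments": {
  "motion": [
    [[-0.02, 1.1, 0.05, 0.7, -0.1, 0.75, 0], [-0.04, 2.27, 0.1, 0.9, -0.1, 1.55, 0], [-0.07, 3.54, 0.12, 1.2, -0.1, 2.4, 0], [-0.1, 4.8, 0.14, 1.3, -0.1, 3.3, 0], [-0.14, 6.1, 0.16, 1.2, -0.1, 4.2, 0]]
  ]
}}

```text
clock: 23.2
ee_pos: [0.4808, 0.1246, 0.1339]
orientation: [[-0.998, 0.062, -0.001], [0.062, 0.998, -0.008], [0.001, -0.008, -1.0]]
force: [0.1, -0.4, -8.6]
finger_gap: 0.336
grip_force: 91.9
```

```bash
CARRY=28 python3 step.py 3 .7,.9,1.2,1.3,1.2 1,2,3.1,4.2,5.3 1,2,3,3.9,4.7 .9,1.7,2.4,3,3.3
```

```text
scene 721 0.028 top 314 0.025 scene 745 -0.014 t 23.35 psi -0.0257 dpsi -0.410 f 1.036 b -0.0013 rms 0.0044 d 0.020 meas [-0.005 -0.034  0.028  0.025 -0.014]
tilt cmd -0.40 meas -0.41 deg, pitch 0.01; ee [0.4808 0.1251 0.1341] yaw -3.37 y 0.2800
ROWS rx deg [-0.5 -0.9 -1.1 -1.2 -0.9] zshift-y cm [0.01 0.01 0.01 0.01 0.01] | end psi [ 0.005 -0.216] later [-0.005  0.019] max rate 0.6
axle now [0.5956 0.1184 0.1406] nominal [0.5956 0.1192]
[0.06, 1.23, -0.03, -0.51, -0.01, 0.75]
[0.11, 2.39, -0.04, -0.91, -0.02, 1.54]
[0.15, 3.55, -0.05, -1.11, -0.02, 2.34]
[0.19, 4.59, -0.05, -1.21, -0.02, 3.06]
[0.23, 5.51, -0.06, -0.91, -0.02, 3.7]
```

{"name": "drive_tool", "arguments": {
  "motion": [
    [[0.06, 1.23, 0, -0.5, 0, 0.75, 0], [0.11, 2.39, 0, -0.9, 0, 1.55, 0], [0.15, 3.55, 0, -1.1, 0, 2.35, 0], [0.19, 4.6, 0, -1.2, 0, 3.05, 0], [0.23, 5.5, 0, -0.9, 0, 3.7, 0]]
  ]
}}

```text
clock: 23.85
ee_pos: [0.4817, 0.1817, 0.1338]
orientation: [[-0.992, 0.124, 0.001], [0.124, 0.992, 0.009], [-0.0, 0.009, -1.0]]
force: [0.5, 0.2, -8.2]
finger_gap: 0.337
grip_force: 91.9
```

```bash
CARRY=32.7 python3 step.py 3 -.5,-.9,-1.1,-1.2,-.9 1,2,3,3.9,4.7 .8,1.6,2.3,2.9,3.3 0,0,0,0,0
```

```text
scene 740 -0.007 top 322 -0.009 scene 701 -0.033 t 24.00 psi -0.0350 dpsi -0.217 f 1.035 b -0.0012 rms 0.0030 d 0.019 meas [ 0.025 -0.014 -0.007 -0.009 -0.033]
tilt cmd 0.50 meas 0.51 deg, pitch -0.01; ee [0.4816 0.1818 0.1339] yaw -6.99 y 0.3270
ROWS rx deg [ 0.3  0.2 -0.1 -0.3 -0.4] zshift-y cm [-0. -0.  0.  0.  0.] | end psi [ 0.006 -0.09 ] later [-0.    -0.002] max rate 0.45
axle now [0.5957 0.1678 0.1404] nominal [0.5959 0.166 ]
[0.05, 0.76, -0.03, 0.31, 0.01, 0.72]
[0.14, 1.68, -0.03, 0.21, 0.0, 1.36]
[0.22, 2.49, -0.02, -0.09, -0.01, 1.92]
[0.29, 3.18, -0.01, -0.29, -0.01, 2.39]
[0.33, 3.64, -0.01, -0.39, -0.02, 2.71]
```

{"name": "drive_tool", "arguments": {
  "motion": [
    [[0.07, 0.8, 0, 0.3, 0, 0.7, 0], [0.14, 1.7, 0, 0.2, 0, 1.35, 0], [0.22, 2.5, 0, -0.1, 0, 1.9, 0], [0.29, 3.2, 0, -0.3, 0, 2.4, 0], [0.33, 3.65, 0, -0.4, 0, 2.7, 0]]
  ]
}}

```text
clock: 24.5
ee_pos: [0.4829, 0.2182, 0.1342]
orientation: [[-0.985, 0.17, 0.002], [0.17, 0.985, 0.016], [0.001, 0.016, -1.0]]
force: [-1.1, -0.9, -8.4]
finger_gap: 0.338
grip_force: 91.9
```

```bash
CARRY=36 python3 step.py 4 .3,.2,-.1,-.3,-.4 .8,1.6,2.3,2.9,3.3 
```

```text
scene 741 -0.020 top 319 -0.033 scene 736 -0.040 scene 766 -0.049 t 24.70 psi -0.0393 dpsi -0.046 f 1.037 b -0.0016 rms 0.0053 d 0.016 meas [-0.033 -0.02  -0.033 -0.04  -0.049]
tilt cmd 0.90 meas 0.85 deg, pitch 0.04; ee [0.4828 0.2169 0.134 ] yaw -9.80 y 0.3600
ROWS rx deg [-0.4 -0.2  0.2  0.6  0.8] zshift-y cm [ 0.    0.   -0.   -0.01 -0.01] | end psi [-0.01  0.05] later [0.005 0.008] max rate 0.21
axle now [0.5961 0.1972 0.1405] nominal [0.5961 0.1989]
[0.03, 0.15, -0.02, -0.45, -0.04, -0.1]
[0.03, 0.15, -0.02, -0.25, -0.04, -0.1]
[0.03, 0.14, -0.02, 0.15, -0.04, -0.1]
[0.03, 0.14, -0.02, 0.55, -0.04, -0.1]
[0.03, 0.14, -0.02, 0.75, -0.04, -0.1]
```

{"name": "drive_tool", "arguments": {
  "motion": [
    [[0, 0.05, 0, -0.5, 0, 0, 0], [0, 0.1, 0, -0.3, 0, 0, 0], [0, 0.1, 0, 0.1, 0, 0, 0], [0, 0.1, 0, 0.6, 0, 0, 0], [0, 0.1, 0, 0.8, 0, 0, 0]]
  ]
}}

```text
clock: 25.2
ee_pos: [0.4832, 0.2186, 0.1342]
orientation: [[-0.985, 0.17, -0.0], [0.17, 0.985, 0.002], [0.0, 0.002, -1.0]]
force: [-1.0, 0.8, -7.7]
finger_gap: 0.339
grip_force: 91.9
```

```bash
sed -i 's#(x\[4\]-.022)/.004#(x[4]-.0)/.006#; s/now-1.7/now-1.5/' step.py;  python3 step.py 4 -.5,-.3,.1,.6,.8 .05,.1,.1,.1,.1
```

```text
scene 714 0.020 top 311 0.005 scene 751 0.021 scene 744 0.015 t 25.40 psi 0.0251 dpsi 0.087 f 1.034 b -0.0001 rms 0.0052 d -0.001 meas [-0.049  0.02   0.005  0.021  0.015]
tilt cmd 0.10 meas 0.09 deg, pitch 0.03; ee [0.4831 0.2183 0.1341] yaw -9.79 y 0.3610
ROWS rx deg [1.  1.  0.7 0.4 0.2] zshift-y cm [-0.01 -0.01 -0.01 -0.   -0.  ] | end psi [ 0.01  -0.049] later [-0.012 -0.02 ] max rate 0.35
```

{"name": "drive_tool", "arguments": {
  "motion": [
    [[0, 0, 0, 0.9, 0, 0, 0], [0, 0, 0, 0.9, 0, 0, 0], [0, 0, 0, 0.6, 0, 0, 0], [0, 0, 0, 0.3, 0, 0, 0], [0, 0, 0, 0.1, 0, 0, 0]]
  ]
}}

```text
clock: 25.9
ee_pos: [0.4831, 0.2179, 0.1341]
orientation: [[-0.985, 0.171, -0.001], [0.171, 0.985, 0.0], [0.001, -0.0, -1.0]]
force: [-0.1, -0.3, -7.8]
finger_gap: 0.343
grip_force: 91.9
```

```bash
python3 step.py 4 .9,.9,.6,.3,.1
```

```text
scene 769 0.059 top 327 0.051 scene 760 0.064 scene 761 0.071 t 26.10 psi 0.0705 dpsi 0.103 f 1.038 b 0.0005 rms 0.0062 d -0.001 meas [0.015 0.059 0.051 0.064 0.071]
tilt cmd -0.00 meas -0.01 deg, pitch 0.03; ee [0.4832 0.2181 0.1342] yaw -9.82 y 0.3610
ROWS rx deg [1.6 2.  1.5 0.8 0.2] zshift-y cm [-0.02 -0.02 -0.02 -0.01 -0.  ] | end psi [ 0.026 -0.112] later [-0.012 -0.02 ] max rate 0.53
```

{"name": "drive_tool", "arguments": {
  "motion": [
    [[0, 0, 0, 1.7, 0, 0, 0], [0, 0, 0, 2.1, 0, 0, 0], [0, 0, 0, 1.7, 0, 0, 0], [0, 0, 0, 0.9, 0, 0, 0], [0, 0, 0, 0.2, 0, 0, 0]]
  ]
}}

```text
clock: 26.6
ee_pos: [0.483, 0.2178, 0.1341]
orientation: [[-0.985, 0.171, -0.001], [0.171, 0.985, -0.003], [0.001, -0.003, -1.0]]
force: [-0.1, -0.4, -7.9]
finger_gap: 0.343
grip_force: 91.8
```

```bash
python3 step.py 4 1.7,2.1,1.7,.9,.2
```

```text
scene 762 0.048 top 330 0.031 scene 737 0.025 scene 764 0.027 t 26.80 psi 0.0221 dpsi -0.058 f 1.039 b 0.0001 rms 0.0043 d -0.001 meas [0.071 0.048 0.031 0.025 0.027]
tilt cmd -0.20 meas -0.21 deg, pitch 0.03; ee [0.4832 0.2177 0.1342] yaw -9.85 y 0.3610
ROWS rx deg [ 0.  -0.  -0.1 -0.2 -0.2] zshift-y cm [-0.  0.  0.  0.  0.] | end psi [ 0.004 -0.012] later [0.007 0.011] max rate 0.07
```

{"name": "drive_tool", "arguments": {
  "motion": [
    [[0, 0, 0, 0.1, 0, 0, 0], [0, 0, 0, 0.1, 0, 0, 0], [0, 0, 0, 0, 0, 0, 0], [0, 0, 0, -0.1, 0, 0, 0], [0, 0, 0, -0.1, 0, 0, 0]]
  ]
}}

```text
clock: 27.3
ee_pos: [0.4831, 0.2181, 0.1341]
orientation: [[-0.985, 0.17, -0.001], [0.17, 0.985, -0.002], [0.001, -0.002, -1.0]]
force: [0.0, -0.6, -8.1]
finger_gap: 0.34
grip_force: 91.9
```

```bash
python3 step.py 4 .1,.1,0,-.1,-.1
```

```text
scene 760 0.026 top 321 0.042 scene 762 0.037 scene 727 0.042 t 27.50 psi 0.0400 dpsi 0.044 f 1.039 b 0.0005 rms 0.0056 d 0.004 meas [0.027 0.026 0.042 0.037 0.042]
tilt cmd -0.10 meas -0.11 deg, pitch 0.03; ee [0.4831 0.2182 0.1342] yaw -9.80 y 0.3610
ROWS rx deg [ 0.9  0.9  0.6  0.3 -0. ] zshift-y cm [-0.01 -0.01 -0.01 -0.    0.  ] | end psi [ 0.015 -0.053] later [0.005 0.008] max rate 0.28
```

{"name": "drive_tool", "arguments": {
  "motion": [
    [[0, 0, 0, 1.1, 0, 0, 0], [0, 0, 0, 1.1, 0, 0, 0], [0, 0, 0, 0.8, 0, 0, 0], [0, 0, 0, 0.4, 0, 0, 0], [0, 0, 0, 0, 0, 0, 0]]
  ]
}}

```text
clock: 28.0
ee_pos: [0.4831, 0.218, 0.1341]
orientation: [[-0.985, 0.17, -0.001], [0.17, 0.985, -0.001], [0.001, -0.002, -1.0]]
force: [-0.1, -1.6, -9.1]
finger_gap: 0.341
grip_force: 91.9
```

```bash
python3 step.py 4 1.1,1.1,.8,.4,0
```

```text
scene 770 0.019 top 327 0.010 scene 763 0.009 scene 737 0.008 t 28.20 psi 0.0052 dpsi -0.044 f 1.037 b 0.0001 rms 0.0037 d 0.003 meas [0.042 0.019 0.01  0.009 0.008]
tilt cmd -0.10 meas -0.11 deg, pitch 0.03; ee [0.4832 0.2179 0.1342] yaw -9.83 y 0.3610
ROWS rx deg [-0.2 -0.2 -0.2 -0.1 -0.1] zshift-y cm [0. 0. 0. 0. 0.] | end psi [0.001 0.003] later [0.006 0.009] max rate 0.09
```

{"name": "drive_tool", "arguments": {
  "motion": [
    [[0, 0, 0, -0.1, 0, 0, 0], [0, 0, 0, -0.2, 0, 0, 0], [0, 0, 0, -0.1, 0, 0, 0], [0, 0, 0, -0.1, 0, 0, 0], [0, 0, 0, -0.1, 0, 0, 0]]
  ]
}}

```text
clock: 28.7
ee_pos: [0.4831, 0.2183, 0.1342]
orientation: [[-0.985, 0.17, -0.0], [0.17, 0.985, 0.0], [0.0, -0.0, -1.0]]
force: [0.6, 0.3, -8.6]
finger_gap: 0.342
grip_force: 91.9
```

```bash
python3 step.py 4 -.1,-.2,-.1,-.1,-.1
```

```text
scene 759 0.043 top 306 0.043 scene 764 0.049 scene 765 0.055 t 28.90 psi 0.0573 dpsi 0.103 f 1.038 b 0.0009 rms 0.0057 d 0.003 meas [0.008 0.043 0.043 0.049 0.055]
tilt cmd -0.00 meas -0.01 deg, pitch 0.03; ee [0.4831 0.2183 0.1342] yaw -9.80 y 0.3610
ROWS rx deg [1.5 1.7 1.2 0.6 0.2] zshift-y cm [-0.02 -0.02 -0.01 -0.01 -0.  ] | end psi [ 0.023 -0.083] later [0.005 0.008] max rate 0.5
```

{"name": "drive_tool", "arguments": {
  "motion": [
    [[0, 0, 0, 1.5, 0, 0, 0], [0, 0, 0, 1.9, 0, 0, 0], [0, 0, 0, 1.5, 0, 0, 0], [0, 0, 0, 0.7, 0, 0, 0], [0, 0, 0, 0.2, 0, 0, 0]]
  ]
}}

```text
clock: 29.4
ee_pos: [0.483, 0.2178, 0.134]
orientation: [[-0.985, 0.171, -0.001], [0.171, 0.985, -0.003], [0.001, -0.003, -1.0]]
force: [0.7, 0.8, -8.6]
finger_gap: 0.338
grip_force: 91.8
```

```bash
sed -i 's/B0=-.0006/B0=.0012/' step.py; python3 step.py 4 1.5,1.9,1.5,.7,.2
```

```text
scene 744 0.027 top 323 0.024 scene 760 0.020 scene 761 0.016 t 29.60 psi 0.0134 dpsi -0.050 f 1.036 b 0.0013 rms 0.0010 d -0.000 meas [0.055 0.027 0.024 0.02  0.016]
tilt cmd -0.20 meas -0.21 deg, pitch 0.03; ee [0.4832 0.2178 0.1342] yaw -9.84 y 0.3610
ROWS rx deg [-0.1 -0.1 -0.1 -0.1 -0.1] zshift-y cm [0. 0. 0. 0. 0.] | end psi [ 0.002 -0.011] later [-0.004 -0.007] max rate 0.07
```

{"name": "drive_tool", "arguments": {
  "motion": [
    [[0, 0, 0, -0.1, 0, 0, 0], [0, 0, 0, -0.1, 0, 0, 0], [0, 0, 0, -0.1, 0, 0, 0], [0, 0, 0, -0.1, 0, 0, 0], [0, 0, 0, -0.1, 0, 0, 0]]
  ]
}}

```text
clock: 30.1
ee_pos: [0.4831, 0.2183, 0.1341]
orientation: [[-0.985, 0.17, -0.001], [0.17, 0.985, -0.002], [0.001, -0.002, -1.0]]
force: [-0.2, 0.2, -8.3]
finger_gap: 0.335
grip_force: 91.9
```

```bash
python3 step.py 5 -.1,-.1,-.1,-.1,-.1
```

```text
scene 727 0.025 top 331 0.016 scene 716 0.015 scene 744 0.018 top 301 0.027 t 30.35 psi 0.0234 dpsi 0.029 f 1.035 b 0.0012 rms 0.0030 d 0.001 meas [0.025 0.016 0.015 0.018 0.027]
tilt cmd -0.10 meas -0.11 deg, pitch 0.03; ee [0.4831 0.2182 0.1341] yaw -9.80 y 0.3610
ROWS rx deg [ 0.6  0.6  0.4  0.2 -0. ] zshift-y cm [-0.01 -0.01 -0.   -0.    0.  ] | end psi [ 0.005 -0.041] later [-0.017 -0.028] max rate 0.19
```

{"name": "drive_tool", "arguments": {
  "motion": [
    [[0, 0, 0, 0.6, 0, 0, 0], [0, 0, 0, 0.6, 0, 0, 0], [0, 0, 0, 0.4, 0, 0, 0], [0, 0, 0, 0.2, 0, 0, 0], [0, 0, 0, 0, 0, 0, 0]]
  ]
}}

```text
clock: 30.85
ee_pos: [0.4831, 0.2181, 0.1341]
orientation: [[-0.985, 0.17, -0.001], [0.17, 0.985, -0.002], [0.001, -0.002, -1.0]]
force: [0.8, 0.6, -8.5]
finger_gap: 0.34
grip_force: 91.8
```

```bash
python3 step.py 4 .6,.6,.4,.2,0
```

```text
scene 752 0.017 top 307 0.028 scene 736 0.019 scene 732 0.030 t 31.05 psi 0.0245 dpsi 0.019 f 1.036 b 0.0015 rms 0.0044 d 0.002 meas [0.027 0.017 0.028 0.019 0.03 ]
tilt cmd -0.10 meas -0.11 deg, pitch 0.03; ee [0.4831 0.2181 0.1342] yaw -9.82 y 0.3610
ROWS rx deg [0.6 0.6 0.4 0.2 0. ] zshift-y cm [-0.01 -0.01 -0.   -0.   -0.  ] | end psi [ 0.004 -0.04 ] later [-0.017 -0.029] max rate 0.18
```

{"name": "drive_tool", "arguments": {
  "motion": [
    [[0, 0, 0, 0.8, 0, 0, 0], [0, 0, 0, 0.7, 0, 0, 0], [0, 0, 0, 0.5, 0, 0, 0], [0, 0, 0, 0.2, 0, 0, 0], [0, 0, 0, 0, 0, 0, 0]]
  ]
}}

```text
clock: 31.55
ee_pos: [0.4831, 0.218, 0.1341]
orientation: [[-0.985, 0.17, -0.001], [0.17, 0.985, -0.002], [0.001, -0.002, -1.0]]
force: [0.1, 0.5, -7.9]
finger_gap: 0.342
grip_force: 91.9
```

```bash
python3 step.py 4 .8,.7,.5,.2,0; python3 - <<'E'
from h import *
from rig import arm
for c in('top','scene'):
    p,d=arm.get_image(c);m=arm.camera_model(c);K,T=m['K'],m['cam_to_world'];W=world(d,K,T)
    k=((abs(W[...,2]-.094)<.012)&(W[...,0]>.3)&(W[...,0]<.7)&(W[...,1]>.05)&(W[...,1]<.36)&(cv2.cvtColor(p,cv2.COLOR_RGB2HSV)[...,1]<60)&(p.min(2)>70)).astype(np.uint8)
    n,L,st,ce=cv2.connectedComponentsWithStats(k);i=1+st[1:,4].argmax()
    cn=np.concatenate(cv2.findContours((L==i).astype(np.uint8),0,1)[0])[:,0]
    print(c,st[i],cv2.minAreaRect(ray(cn,.094,K,T)[:,:2].astype(np.float32)))
s=arm.get_state();A,S=stand_axle(s);print((s['ee_pos']+S@[.025,0,0]),s['clock'])
E
```

```text
scene 741 0.006 top 323 0.011 scene 771 0.007 scene 753 0.011 t 31.75 psi 0.0077 dpsi -0.010 f 1.036 b 0.0018 rms 0.0034 d 0.004 meas [0.03  0.006 0.011 0.007 0.011]
tilt cmd -0.10 meas -0.11 deg, pitch 0.03; ee [0.4831 0.2181 0.1342] yaw -9.82 y 0.3610
ROWS rx deg [0.1 0.1 0.1 0.  0. ] zshift-y cm [-0. -0. -0. -0. -0.] | end psi [ 0.002 -0.007] later [-0. -0.] max rate 0.04
top [242 200  43  49 880] ((0.5526527762413025, 0.2055446207523346), (0.1399516612291336, 0.16973434388637543), 80.00985717773438)
scene [ 299  144   77   57 1695] ((0.5100430250167847, 0.21225814521312714), (0.1425427347421646, 0.27027377486228943), 80.09276580810547)
[0.507793   0.21396886 0.1341747 ] 31.85
```

{"name": "drive_tool", "arguments": {
  "motion": [
    [[0, 0, 0, 0.1, 0, 0, 0], [0, 0, 0, 0.1, 0, 0, 0], [0, 0, 0, 0.1, 0, 0, 0], [0, 0, 0, 0, 0, 0, 0], [0, 0, 0, 0, 0, 0, 0]]
  ]
}}

```text
clock: 32.35
ee_pos: [0.4831, 0.2181, 0.1341]
orientation: [[-0.985, 0.17, -0.001], [0.17, 0.985, -0.002], [0.001, -0.002, -1.0]]
force: [-0.3, 0.4, -7.7]
finger_gap: 0.336
grip_force: 91.9
```

{"name": "drive_tool", "arguments": {
  "motion": [
    [[0, 0, 0.3, 0, 0, 0, 0], [0, 0, 1.0, 0, 0, 0, 0], [0, 0, 1.8, 0, 0, 0, 0], [0, 0, 2.7, 0, 0, 0, 0], [0, 0, 3.6, 0, 0, 0, 0]]
  ]
}}

```text
clock: 32.85
ee_pos: [0.4829, 0.218, 0.0971]
orientation: [[-0.985, 0.17, -0.001], [0.17, 0.985, -0.002], [0.001, -0.002, -1.0]]
force: [0.1, -0.1, -7.7]
finger_gap: 0.339
grip_force: 91.9
```

{"name": "drive_tool", "arguments": {
  "motion": [
    [[0, 0, 0.9, 0, 0, 0, 0], [0, 0, 1.8, 0, 0, 0, 0], [0, 0, 2.6, -0.1, 0, 0, 0], [0, 0, 3.2, -0.1, 0, 0, 0], [0, 0, 3.6, -0.1, 0, 0, 0]]
  ]
}}

```text
clock: 33.35
ee_pos: [0.4829, 0.218, 0.0615]
orientation: [[-0.985, 0.17, -0.001], [0.17, 0.985, -0.0], [0.001, -0.0, -1.0]]
force: [0.3, 0.2, -8.5]
finger_gap: 0.338
grip_force: 91.9
```

{"name": "drive_tool", "arguments": {
  "motion": [
    [[0, 0, 0.2, 0, 0, 0, 0], [0, 0, 0.35, 0, 0, 0, 0], [0, 0, 0.45, 0, 0, 0, 0], [0, 0, 0.5, 0, 0, 0, 0], [0, 0, 0.5, 0, 0, 0, 0]]
  ]
}}

```text
clock: 33.85
ee_pos: [0.4831, 0.2181, 0.0573]
orientation: [[-0.985, 0.17, -0.0], [0.17, 0.985, 0.0], [0.0, -0.0, -1.0]]
force: [0.6, 0.0, -7.9]
finger_gap: 0.341
grip_force: 91.9
```

```bash
python3 - <<'E'
from h import *
from rig import arm
for i in range(3):
    s=arm.get_state();print(s['clock'],s['ee_pos'].round(4),s['force'].round(1),np.round(s['ft_torque'],2),lean(arm,'scene',s)[0])
A,S=stand_axle(s);print(np.degrees(np.arcsin(S[2,:2])))
E
```

```text
33.85 [0.4831 0.2181 0.0573] [ 0.6  0.  -7.9] [-0.05  0.13  0.01] -0.1574671733738205
33.9 [0.4832 0.2181 0.0573] [-0.4 -0.1 -7.9] [-0.05  0.14 -0.01] -0.1760979573528798
33.95 [0.4831 0.2181 0.0573] [-1.   0.1 -8.1] [-0.05  0.2   0.  ] -0.1791935875526266
[-0.02055043 -0.0021592 ]
```

{"name": "drive_tool", "arguments": {
  "motion": [
    [[0, 0, 0.05, 0, 0, 0, 0], [0, 0, 0.1, 0, 0, 0, 0], [0, 0, 0.13, 0, 0, 0, 0], [0, 0, 0.16, 0, 0, 0, 0], [0, 0, 0.18, 0, 0, 0, 0]]
  ]
}}

```text
clock: 34.5
ee_pos: [0.483, 0.2181, 0.0558]
orientation: [[-0.985, 0.17, -0.0], [0.17, 0.985, -0.0], [0.0, -0.0, -1.0]]
force: [-2.9, -2.5, 1.1]
finger_gap: 0.335
grip_force: 93.0
```

```bash
python3 - <<'E'
from h import *
from rig import arm
for i in range(2):
    s=arm.get_state();print(s['clock'],s['ee_pos'].round(4),s['force'].round(1),np.round(s['ft_torque'],2),lean(arm,'scene',s)[0])
E
```

```text
34.5 [0.483  0.2181 0.0558] [-2.9 -2.5  1.1] [-0.06  0.42 -0.02] -0.3354057851207222
34.55 [0.483  0.2181 0.0558] [-2.2 -0.9  0.4] [-0.08  0.33 -0.  ] -0.3369504900266127
```

{"name": "drive_tool", "arguments": {
  "motion": [
    [[0, 0, 0, 0, 0, 0, 0.4], [0, 0, 0, 0, 0, 0, 0.6], [0, 0, 0, 0, 0, 0, 0.9], [0, 0, 0, 0, 0, 0, 0.9], [0, 0, 0, 0, 0, 0, 0.9]]
  ],
  "force": 20
}}

```text
clock: 35.1
ee_pos: [0.4832, 0.2182, 0.0554]
orientation: [[-0.985, 0.17, -0.0], [0.17, 0.985, 0.0], [0.0, 0.0, -1.0]]
force: [-0.0, 0.7, -0.3]
finger_gap: 0.895
grip_force: 0.0
```

{"name": "drive_tool", "arguments": {
  "motion": [
    [[0, 0, -0.5, 0, 0, 0, 0.9], [0, 0, -1.5, 0, 0, 0, 0.9], [0, 0, -3, 0, 0, 0, 0.9], [0, 0, -5, 0, 0, 0, 0.9], [0, 0, -7, 0, 0, 0, 0.9]]
  ]
}}

```text
clock: 35.6
ee_pos: [0.483, 0.2181, 0.1268]
orientation: [[-0.985, 0.17, -0.0], [0.17, 0.985, 0.0], [0.0, 0.0, -1.0]]
force: [1.6, -0.4, 0.3]
finger_gap: 0.901
grip_force: 0.0
```

{"name": "drive_tool", "arguments": {
  "motion": [
    [[0.5, 0, -2, 0, 0, 0, 0.9], [1.5, 0, -4, 0, 0, 0, 0.9], [3, 0, -6, 0, 0, 0, 0.9], [4.5, 0, -8, 0, 0, 0, 0.9], [5.5, 0, -9, 0, 0, 0, 0.9]]
  ]
}}

```text
clock: 36.1
ee_pos: [0.4284, 0.2282, 0.2175]
orientation: [[-0.986, 0.169, 0.002], [0.169, 0.986, 0.001], [-0.002, 0.001, -1.0]]
force: [0.5, 0.8, 0.0]
finger_gap: 0.9
grip_force: 0.0
```

```bash
python3 - <<'E'
from h import *
from rig import arm
s=arm.get_state();print(s['clock'],s['ee_pos'],s['force'],s['finger_gap'])
p,d=arm.get_image('scene');q,_=arm.get_image('top')
cv2.imwrite('pics/end.png',np.hstack([p[60:360,150:450],q[100:400,180:480]])[:,:,::-1])
E
```

```text
36.1 [0.4284425  0.22818927 0.21754832] [0.51225459 0.7735213  0.00157392] 0.9002573766884244
```

View pics/end.png

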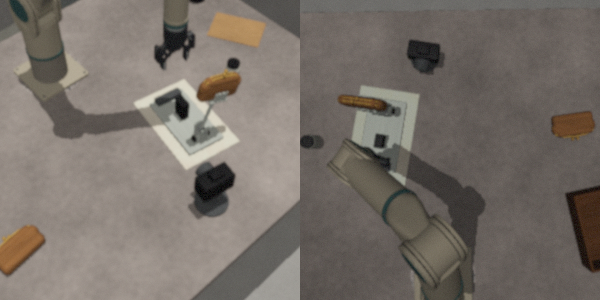

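The stand sits centred and aligned on the card, at about (190,122) in the left half. The post rests on its +y stop with the purse at (218,86), the gripper is clear, and the camera, jar and spare purse look undisturbed. Handing in.

```bash
python3 -c "
from rig import arm
print(arm.sign_off())"
```

```text
the job is handed in; nothing more can be done
None
```

The job is handed in with no verdict shown: the stand is centred on the card and released at about 35 s, after roughly 7 s balanced over it (lean mostly under 0.06 rad, 0.07 at worst); the first tip-up attempts let the post swing to its stops, and it leaned up to about 0.1 rad during the carry.

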